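# Park the bottle hanger at the end of the bent drain rail

### The job

Slide the hanging bottle along the bent rail by its handle, round both bends and under the cross-bar, until you feel its ring bear gently against the stop collar over the white drain tray. Leave it hanging there upright against the stop, let go, and neither ram the stop, nor let the bottle tip over on the way, nor disturb the other vessels on the bench.

Things in the scene. Friction and masses are not known exactly. Their poses are not given: they have to be found in the camera images.
- rail: Bent rail, fixed: level steel rod, 12 mm diameter, centreline 200 mm above the bench, standing only on its two end posts (14 mm thick). Origin on the bench below the middle of the middle leg; z up, y along that leg in the direction of travel. In plan (own x, y, mm): start post (-164.5, -255), corner (0, -160), corner (0, 160), end post (-164.5, 255).
- second_bend (a point): The second corner of the rail: the point, at rod height, where the straight lines of the middle and last legs would cross, (0, 160, 200) mm in the rail's frame. Both corners turn 60 degrees to the left and are rounded to a 50 mm centreline radius, which starts 29 mm before the crossing point and ends 29 mm after it.
- crossbar (a point): Middle of the fixed cross-bar over the middle leg, straight above the rail's origin. 14 mm round bar, level along the rail's x, 250 mm long, underside 295 mm and top 309 mm above the bench, on a 14 mm upright at each end. The handle of the hanger (top at 270 mm) passes below it; fingers holding the handle from above do not.
- hanger: Bottle hanger, 0.24 to 0.4 kg, loose but threaded on the rail, 50 to 90 mm from the start post. Origin at the centre of its ring (bore 32, outside 48, length 16 mm); x along the rail in the direction of travel, z up. At rest its origin is 10 mm below the rod's centreline; it can swing and swivel. Fixed below the ring: an amber bottle, 52 mm diameter, underside 140 mm below the origin.
- handle (a point): Centre of the hanger's handle, 67 mm above the ring's centre: a straight grey bar 160 mm long (along the hanger's x), 12 mm wide (y), 26 mm high, carried on a 14 by 10 mm stem 28 mm high above the ring. It can be gripped across its 12 mm width anywhere along its length, before or behind the stem.
- stop: Stop collar: dark steel disc, 40 mm diameter, 16 mm thick, fixed round the rod on the last leg, 85 to 135 mm past the second corner. Origin at its centre, on the rod's centreline; x along the rod in the direction of travel. The ring touches it when the hanger's origin is 16 mm before the stop's along x. It does not give: press lightly, well under 30 N.
- jar: Bystander: closed glass jar, 68 mm in diameter, 85 mm tall, standing inside the bend. Origin at the centre of its underside.
- beaker: Bystander: open white beaker, 70 mm in diameter, 90 mm tall, standing inside the bend. Origin at the centre of its underside.
- vial: Bystander: white bottle, 48 mm in diameter, 110 mm tall, standing beyond the middle leg. Origin at the centre of its underside.
Things that resemble listed ones, but are neither listed nor needed, are in the scene too. What is shaped like the hanger but purple or yellow is not meant.

How it is judged:
By the outcome, as a careful person would: the job done as asked, in the order asked, and still so for the second after the job is handed in, with the robot touching nothing.
It also fails if it takes over 61 s, if anything falls off the work surface, if the arm or the gripper's body presses on something with over 40 N, if the wrist force passes 120 N, or if a joint passes its speed limit or range.

### The arm

A 6-joint arm with a two-finger parallel gripper is mounted at the origin on the work surface. World frame = base frame: x ahead of the robot, y to its left, z up, the work surface at z = 0. Lengths are in m, angles in rad, forces in N, time in s.
With the tool pointing down it reaches from about 0.275 to 0.725 m from the base axis. Payload 15.9 kg.
Tool frame: the origin (TCP) lies on the centre line of the jaws, within the pads' length; the fingertips stand 19 mm ahead of it and the grasp point (between the pads) is the TCP (bot.nose_length is the distance from the TCP to the fingertips, in m); z points along the fingers, y is the direction in which the jaws open and shut (so a half turn about z gives the same grasp; the last joint's range is limited). The gripper opens to 85 mm and grips with 20 to 120 N. Pads are 22 mm wide; open, the fingers measure 114 mm over their backs; the gripper's body (76 mm by 85 mm) begins 54 mm behind the grasp point. The pads swing forward as they close: fully open they stand 13 mm farther back than shut.
Start: joints at [-1.251, 0.213, -0.034, 1.323, 0, 1.571], TCP at [0.157, -0.475, 0.25] pointing down, gripper open.
Joint ranges: [-2.98, 2.98], [-0.74, 1.72], [-1.14, 1.35], [-2.1, 2.04], [-1.57, 1.44], [-3.14, 3.14]. Speed limits (rad/s): [1.89, 1.89, 2.39, 2.57, 3.14, 3.14].

### API

Orientations are given as a rotation vector (axis times angle).
In Python, from cell import bot gives the robot as it stands. The module is installed in compiled form; this text tells all that it offers.
- The arm moves only by the tool carry_out, never from a script. Its argument "series" is a list of rows, each an object of numbers: "ax", "ay", "az": the turn, a rotation vector about the world's x, y, z in degrees; "tx", "ty", "tz": the shift along the world's x, y, z in cm; "gripper": the opening, from 0 (shut) to 1 (fully open). In form: [{"ax": .., "ay": .., "az": .., "tx": .., "ty": .., "tz": .., "gripper": ..}, ...]. A call has 1 to 5 rows; each row is the pose to reach, as a shift and turn from the pose measured when the call began; what a row does not reach only later rows make up. A row lasts 1/8 s, in which the tool goes at most 62.5 mm and 10.7 degrees, less where a joint would pass 70% of its speed; a pose out of reach is approached as far as the arm can. A call with a gripper value outside its range is refused whole. The fingers move at their own pace and stop on an object; "grip_force" is the grip in N (left out, the last holds). Time passes only in rows, so rows that repeat a pose let the fingers close. It gives the time, the measured TCP pose, the force and the opening at its end, in the units of the state.
- bot.observe(): the state, without advancing time (a new reading comes with each control period).
- bot.snapshot(name): name is "scene" or "top"; returns a dict with "pixels" (480x640x3 uint8, red, green, blue), "vertical_fov" (degrees; the focal length in pixels is half the picture's height over the tangent of half this angle, whatever the lens; pixels are square), "cx", "cy" (the principal point, pixels), "eye" and "rotation" of the camera in the world. Camera axes: x right, y up, looking along -z (the intrinsics and any distortion apply to the point x, -y, -z); pixel columns grow to the right and rows downward; lengths in m; the calibration is good to about 2 mm. A picture is of the moment at which its call begins. There is no depth.
- bot.close_job(): hands the job in, once; it reports no verdict.
The state is a dict: "time": time; "qpos": joint angles; "qvel": joint speeds; "effort": joint torques, N m; "eef_pos": TCP position; "eef_rot": TCP orientation; "ft_force": force on the tool from outside, world axes, zero at the start; "moment": the same for the moment, N m; "grip_width": finger opening in m.
Only numpy, scipy, OpenCV 4.12 (cv2) and the standard library are available. Lean on these libraries where they do the work, as an engineer would, in place of code of your own. Each camera call takes 0.05 s, during which the arm holds its last target.

## Working session

There is one attempt and no reset: what is moved stays moved. The work goes in short steps, Python scripts to look and compute and a tool call to move; the robot and the scene stay as the last step left them, time stands still between calls to the robot, and variables do not carry over. Pictures are saved under pics/ and viewed, and the job is handed in when it is done.

Besides the shell and the picture viewer there is one more tool, called after ">>>" by a JSON object that holds its "name" and its "arguments". carry_out: Moves the arm, as the interface text tells. Its arguments: {"type":"object","properties":{"series":{"type":"array"},"grip_force":{"type":"number"}},"required":["series"]}

```bash
mkdir -p pics
cat > h.py <<'E'
import numpy as np, cv2
from cell import bot
def snap(n,tag):
    s=bot.snapshot(n); cv2.imwrite(f'pics/{tag}.png',s['pixels'][:,:,::-1]); 
    np.savez(f'{tag}.npz',**{k:np.array(v) for k,v in s.items()}); return s
E
python3 - <<'E'
from h import *
for n in('scene','top'):
    s=snap(n,n+'0'); print({k:v for k,v in s.items() if k!='pixels'})
o=bot.observe(); print(o)
E
```

```text
{'vertical_fov': 46.861333126260746, 'cx': 324.3388516534154, 'cy': 239.58225355972738, 'eye': array([1.1238211 , 0.21623548, 0.8208698 ]), 'rotation': array([0.52462332, 0.79336975, 1.86387856])}
{'vertical_fov': 57.91453831561994, 'cx': 318.5877522923168, 'cy': 241.2618492847549, 'eye': array([ 0.37863753, -0.06394961,  0.90117552]), 'rotation': array([ 0.11468318, -0.18292593, -1.5801128 ])}
{'time': 0.1, 'qpos': array([-1.25100737e+00,  2.13298794e-01, -3.49805241e-02,  1.32352681e+00,
       -6.52833619e-06,  1.57079201e+00]), 'qvel': array([ 0.00049745, -0.00149259,  0.00156368,  0.00048078, -0.00091028,
        0.0006807 ]), 'effort': array([ 7.30071515e-04, -6.87244034e+01,  4.87805951e+01,  1.21743022e-02,
        5.44393697e-05,  1.66994244e-05]), 'eef_pos': array([ 0.15708837, -0.47437097,  0.249876  ]), 'eef_rot': array([-3.10053451e+00, -5.00033773e-01,  2.62580699e-04]), 'ft_force': array([-0.12836722, -0.31490448,  0.01527036]), 'moment': array([-0.03685075,  0.0339686 ,  0.01815953]), 'grip_width': 0.08554242387846371}
```

View pics/scene0.png

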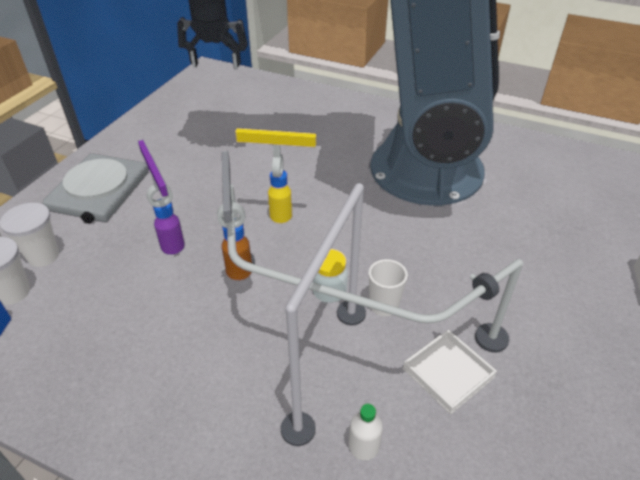

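View pics/top0.png

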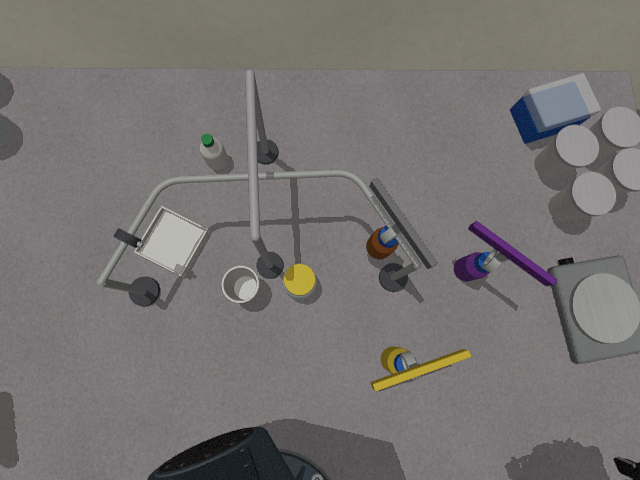

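The top view shows the rail: start post (415,268), corners near (355,173) and (165,180), end post (100,283). The stop is at (127,238), the grey handle runs (373,182)-(433,265), and the cross-bar spans x≈252.

```bash
cat >> h.py <<'E'
from scipy.spatial.transform import Rotation as R
def load(tag): return dict(np.load(tag+'.npz'))
def ray(s,u,v):
    u=np.atleast_1d(u).astype(float);v=np.atleast_1d(v).astype(float)
    f=240/np.tan(np.radians(float(s['vertical_fov'])/2))
    d=np.stack([(u-s['cx'])/f,-(v-s['cy'])/f,-np.ones_like(u)],-1)
    return d@R.from_rotvec(s['rotation']).as_matrix().T
def onz(s,u,v,z):
    d=ray(s,u,v); return s['eye']+d*((z-s['eye'][2])/d[:,2])[:,None]
def proj(s,p):
    f=240/np.tan(np.radians(float(s['vertical_fov'])/2))
    c=(np.atleast_2d(p)-s['eye'])@R.from_rotvec(s['rotation']).as_matrix()
    return np.stack([s['cx']+f*c[:,0]/-c[:,2], s['cy']-f*c[:,1]/-c[:,2]],-1)
E
python3 - <<'E'
from h import *
s=load('top0')
for n,(u,v),z in [('start',(415,268),.2),('c1',(355,173),.2),('c2',(160,180),.2),('end',(100,283),.2),('stop',(127,238),.2),('hA',(373,182),.27),('hB',(433,265),.27),('cb1',(250,72),.309),('cb2',(256,238),.309),('jar',(299,280),.085),('beaker',(240,285),.09),('vial',(208,140),.11)]:
    print(n,onz(s,u,v,z).round(4))
im=s['pixels'][165:195,:]
print(s['pixels'][170:190,300]); print(s['pixels'][225,130:150])
g=s['pixels']; cv2.imwrite('pics/crop1.png',cv2.resize(g[150:310,340:450,::-1],None,fx=3.6,fy=3.6,interpolation=2))
cv2.imwrite('pics/crop2.png',cv2.resize(g[160:310,85:265,::-1],None,fx=4,fy=4,interpolation=2))
E
```

```text
start [[ 0.4663 -0.2535  0.2   ]]
c1 [[ 0.6305 -0.1601  0.2   ]]
c2 [[0.6195 0.1669 0.2   ]]
end [[0.4491 0.2521 0.2   ]]
stop [[0.5214 0.2147 0.2   ]]
hA [[ 0.5908 -0.1777  0.27  ]]
hB [[ 0.4616 -0.2618  0.27  ]]
cb1 [[0.7503 0.0069 0.309 ]]
cb2 [[ 0.4974 -0.0041  0.309 ]]
jar [[ 0.4609 -0.0627  0.085 ]]
beaker [[0.4527 0.0468 0.09  ]]
vial [[0.7306 0.1095 0.11  ]]
[[127 124 123]
 [136 139 134]
 [147 149 143]
 [155 157 152]
 [151 153 149]
 [132 134 132]
 [117 119 116]
 [ 94  96  93]
 [113 109 109]
 [130 125 125]
 [127 123 124]
 [124 119 120]
 [123 119 119]
 [124 120 120]
 [125 121 120]
 [125 121 119]
 [121 116 118]
 [124 120 121]
 [124 121 120]
 [124 120 120]]
[[122 119 120]
 [142 143 139]
 [144 147 143]
 [155 157 154]
 [158 158 157]
 [139 140 138]
 [127 129 125]
 [112 112 111]
 [ 89  91  90]
 [ 78  78  74]
 [118 114 113]
 [127 126 125]
 [126 122 123]
 [123 118 119]
 [124 119 120]
 [123 118 119]
 [120 117 115]
 [122 120 118]
 [124 120 122]
 [161 157 154]]
```

View pics/crop1.png

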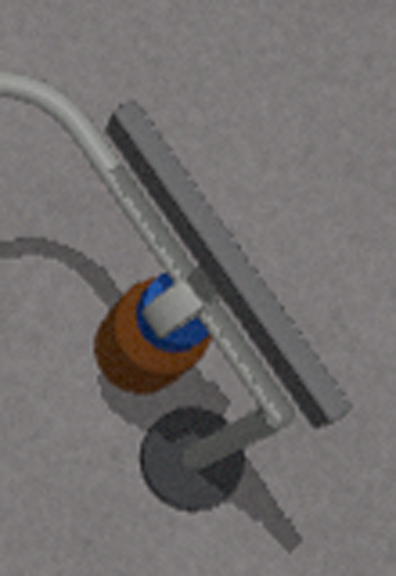

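View pics/crop2.png

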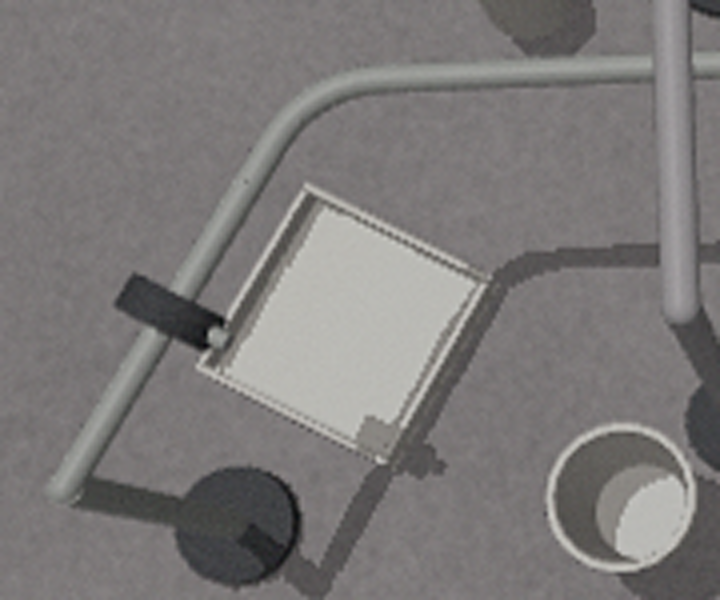

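```bash
cat > fit.py <<'E'
from h import *
from scipy.optimize import least_squares
from scipy.ndimage import map_coordinates
L=np.array([[-.1645,-.255],[0,-.16],[0,.16],[-.1645,.255]])
def W(q,p,z=.2):
    c,s_=np.cos(q[2]),np.sin(q[2]); p=np.atleast_2d(p)
    return np.c_[q[0]+c*p[:,0]-s_*p[:,1], q[1]+s_*p[:,0]+c*p[:,1], np.full(len(p),z)]
def centres(s,q,z=.2,verbose=0):
    g=s['pixels'].astype(float).mean(2); out=[]
    for leg,(a,b),fr in [(1,(L[1],L[2]),np.r_[.14:.30:9j,.58:.85:12j]),(2,(L[2],L[3]),np.r_[.2:.38:8j,.68:.9:8j]),(0,(L[0],L[1]),np.r_[.75:.83:4j])]:
        d=(b-a)/np.linalg.norm(b-a)
        for f in fr:
            p=a+f*(b-a); uv=proj(s,W(q,p))[0]; uv2=proj(s,W(q,p+.01*d))[0]
            t=(uv2-uv)/np.linalg.norm(uv2-uv); n=np.array([-t[1],t[0]])
            k=np.arange(-9,9.01,.25)
            pr=sum(map_coordinates(g,[uv[1]+k*n[1]+j*t[1],uv[0]+k*n[0]+j*t[0]],order=1) for j in(-1.,0,1.))
            gr=np.gradient(pr)
            # width in px
            nn=np.array([-d[1],d[0]]); w=np.linalg.norm(proj(s,W(q,p+.006*nn))[0]-proj(s,W(q,p-.006*nn))[0])
            best=max(((abs(gr[i])+abs(gr[j]),(k[i]+k[j])/2) for i in range(len(k)) for j in range(i+1,len(k)) if abs(k[j]-k[i]-w)<1),key=lambda x:x[0])
            out.append((leg,f,uv+best[1]*n,best[1]))
    return out
E
python3 - <<'E'
from fit import *
s=load('top0'); q=np.array([.625,.003,.03])
click={'0':[(367.8,191.7),(413.6,261.1)],'1':[(300,174.2),(185,179.3)],'2':[(146.3,207.5),(110,266.3)]}
def res(q,pts):
    r=[]
    for leg,uv in pts:
        P=onz(s,*uv,.2)[0,:2]-q[:2]; c,s_=np.cos(q[2]),np.sin(q[2]); p=np.array([c*P[0]+s_*P[1],-s_*P[0]+c*P[1]])
        a,b=L[leg],L[leg+1]; d=(b-a)/np.linalg.norm(b-a); r.append((p-a)@[-d[1],d[0]])
    return np.array(r)
pts=[(int(k),p) for k in click for p in click[k]]
f=least_squares(res,q,args=(pts,)); print(f.x,(f.fun*1e3).round(1)); q=f.x
for it in range(2):
    C=centres(s,q); pts=[(c[0],c[2]) for c in C]
    f=least_squares(res,q,args=(pts,),loss='soft_l1',f_scale=.001); q=f.x; print(q,(res(q,pts)*1e3).round(1))
np.save('q.npy',q)
print('start/end proj',proj(s,W(q,L)).round(1)); 
def inv(P):
    P=np.asarray(P)[:2]-q[:2]; c,s_=np.cos(q[2]),np.sin(q[2]); return np.array([c*P[0]+s_*P[1],-s_*P[0]+c*P[1]])
for n,(u,v),z in [('cb1',(250,72),.309),('cb2',(256,238),.309),('jar',(299,280),.085),('beaker',(240,285),.09),('vial',(208,140),.11),('end',(100,283),.2)]:
    print(n,(1e3*inv(onz(s,u,v,z)[0])).round(1))
# overlay
im=s['pixels'][:,:,::-1].copy()
sc=load('scene0'); im2=sc['pixels'][:,:,::-1].copy()
for S,I in((s,im),(sc,im2)):
    for f_ in np.linspace(0,1,60):
        for i in range(3):
            u=proj(S,W(q,L[i]+f_*(L[i+1]-L[i])))[0]; cv2.circle(I,tuple(int(round(x)) for x in u),0,(0,0,255),-1)
cv2.imwrite('pics/ov.png',cv2.resize(im[150:310,80:440],None,fx=2.2,fy=2.2)); cv2.imwrite('pics/ov2.png',cv2.resize(im2[140:360,200:540],None,fx=2.2,fy=2.2))
E
```

```text
[0.62541637 0.00131326 0.03235795] [-1.2  1.5 -1.1  0.8  0.1  0.2]
[0.62597911 0.00271989 0.04039304] [ 0.2 -1.2 -1.   0.9  0.4  0.2  0.3 -1.5  1.4  0.9  0.6  0.3 -1.1  0.4
  0.8  0.3  0.4 -1.4  1.2  0.9  0.4 -0.3 -0.1 -0.1 -0.4 -0.  -0.5 -0.1
 -0.1 -0.4 -0.2 -0.5 -0.3 -0.4 -0.2 -0.  -0.1 -2.  -1.6 -1.9 -2. ]
[0.62593782 0.00250141 0.03926954] [-0.4 -0.8  0.7  0.7  0.7 -0.1  0.1 -1.   1.   0.4  0.4  0.4 -1.3  0.2
  0.7  0.3  0.5 -0.8  1.4  0.5  0.5 -0.5 -0.3 -0.5 -0.3 -0.3 -0.5 -0.
 -0.  -0.2 -0.2 -0.4 -0.2 -0.4 -0.1 -0.1  0.1 -1.7 -1.9 -1.9 -5. ]
start/end proj [[418.  264.8]
 [353.4 172.1]
 [162.7 179.9]
 [100.9 281.4]]
cb1 [124.4  -0.5]
cb2 [-128.7   -1.6]
jar [-167.5  -58.6]
beaker [-171.4   51.1]
vial [108.8 102.8]
end [-166.9  256.4]
```

View pics/ov.png

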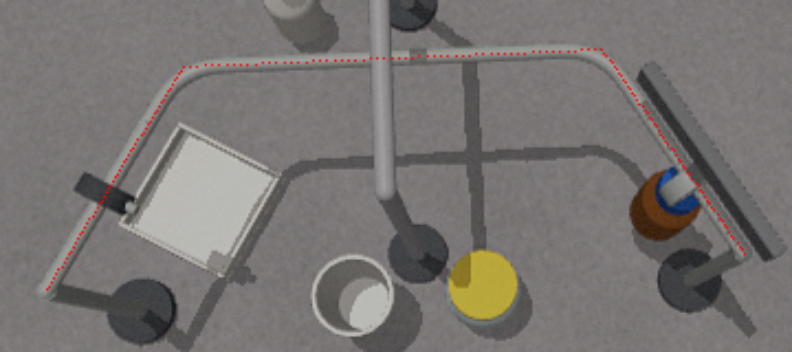

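View pics/ov2.png

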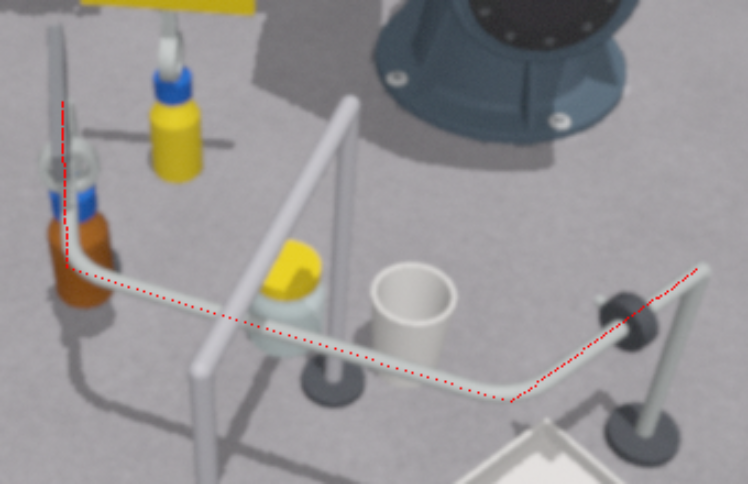

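The overlay agrees with the rail in both views to about 2 mm. Next I locate the hanger, stop and bystanders in the rail frame.

```bash
cat > m1.py <<'E'
from fit import *
q=np.load('q.npy'); s=load('top0'); sc=load('scene0')
a=L[0]; d=(L[1]-L[0])/np.linalg.norm(L[1]-L[0]); n=np.array([-d[1],d[0]])
def inv(P):
    P=np.asarray(P)[:2]-q[:2]; c,s_=np.cos(q[2]),np.sin(q[2]); return np.array([c*P[0]+s_*P[1],-s_*P[0]+c*P[1]])
A=onz(s,373.6,180,.27)[0];B=onz(s,433.9,265.3,.27)[0]
for P in(A,B,(A+B)/2): p=inv(P)-a; print('handle along/side mm',1e3*p@d,1e3*p@n)
d2=(L[3]-L[2])/np.linalg.norm(L[3]-L[2]); n2=np.array([-d2[1],d2[0]])
# stop outline, dark
def dark(S,box):
    x0,y0,x1,y1=box; g=S['pixels'][y0:y1,x0:x1].max(2); m=(g<75).astype(np.uint8)
    k,l,st,c=cv2.connectedComponentsWithStats(m); i=1+np.argmax(st[1:,4]); return c[i]+[x0,y0],st[i]
for S,box in((s,(110,222,146,254)),(sc,(465,262,505,305))):
    c,st=dark(S,box); print(c,st)
    for z in(.2,): p=inv(onz(S,*c,z)[0])-L[2]; print('stop along/side',1e3*p@d2,1e3*p@n2)
E
python3 m1.py
python3 - <<'E'
from h import *
sc=load('scene0')
cv2.imwrite('pics/c3.png',cv2.resize(sc['pixels'][130:290,190:290,::-1],None,fx=3.6,fy=3.6,interpolation=2))
E
```

```text
handle along/side mm 146.25404248348713 2.3091709681102257
handle along/side mm -11.14125794286084 1.8339306379360636
handle along/side mm 67.55639227031321 2.0715508030231318
[126.76326531 237.6244898 ] [  4   7  27  19 245]
stop along/side 110.93807420812205 -1.2024578535773605
[483.49162011 287.59776536] [  8  15  21  22 179]
stop along/side 108.43911011580883 -2.6006921806193075
```

View pics/c3.png

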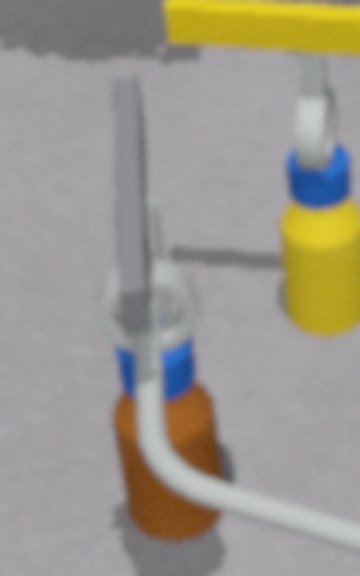

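```bash
cat > plan.py <<'E'
from fit import *
Q=np.array([.6258,.002,.036])
def rail(s): # mm -> rail-frame pos (m), heading deg(rail frame)
    T=50*np.tan(np.radians(30)); l1=189.96-T; ar=50*np.pi/3; l2=320-2*T
    def dv(h): return np.array([np.cos(np.radians(h)),np.sin(np.radians(h))])
    if s<l1: return L[0]+dv(30)*s/1e3,30.
    c1=L[1]-dv(30)*T/1e3; s-=l1
    def arc(p,h,s):
        a=np.degrees(s/50); n=dv(h+90); return p+.05*n+.05*dv(h-90+a),h+a
    if s<ar: return arc(c1,30,s)
    s-=ar; p=L[1]+dv(90)*T/1e3
    if s<l2: return p+dv(90)*s/1e3,90.
    s-=l2; p=L[2]-dv(90)*T/1e3
    if s<ar: return arc(p,90,s)
    s-=ar; return L[2]+dv(150)*(T+s)/1e3,150.
def tcp(s,g,z,dside=0):
    p,h=rail(s); h2=np.radians(h); w=W(Q,p+np.array([np.cos(h2),np.sin(h2)])*g/1e3+dside/1e3*np.array([-np.sin(h2),np.cos(h2)]),z)[0]
    return w,h+np.degrees(Q[2])
def show(rows):
    o=bot.observe(); Rm=R.from_rotvec(o['eef_rot']).as_matrix(); y0=np.degrees(np.arctan2(Rm[1,0],Rm[0,0]))
    print('t',round(o['time'],2),'pos',o['eef_pos'].round(4),'yaw',round(y0,1),'tilt z',Rm[:,2].round(3),'F',o['ft_force'].round(1),'w',round(o['grip_width'],4),'q6',round(o['qpos'][5],2))
    for r in rows:
        w,h=tcp(*r); e=(w-o['eef_pos'])*100; da=(h-y0+180)%360-180
        print(r,'tx %.2f ty %.2f tz %.2f az %.1f'%(*e,da),'world',w.round(3))
E
python3 - <<'E'
from plan import *
show([(67.5,-66,.36,2),(67.5,-66,.266,2),(592,62,.27)])
s=load('top0')
for n,u in [('Y',(370,387)),('Y2',(470,353)),('P',(470,225)),('P2',(555,283))]:print(n,onz(s,*u,.22))
E
```

```text
t 0.1 pos [ 0.1571 -0.4744  0.2499] yaw 18.3 tilt z [-0.     0.001 -1.   ] F [-0.1 -0.3  0. ] w 0.0855 q6 1.57
(67.5, -66, 0.36, 2) tx 31.37 ty 21.81 tz 11.01 az 13.7 world [ 0.471 -0.256  0.36 ]
(67.5, -66, 0.266, 2) tx 31.37 ty 21.81 tz 1.61 az 13.7 world [ 0.471 -0.256  0.266]
(592, 62, 0.27) tx 32.62 ty 70.88 tz 2.01 az 133.7 world [0.483 0.234 0.27 ]
Y [[ 0.28390617 -0.16837007  0.22      ]]
Y2 [[ 0.33039377 -0.32597103  0.22      ]]
P [[ 0.53332615 -0.34334587  0.22      ]]
P2 [[ 0.4364805  -0.47404598  0.22      ]]
```

>>> {"name": "carry_out", "arguments": {"series": [{"tz":6,"az":0,"gripper":0.5},{"tx":4,"ty":3,"tz":10,"az":3},{"tx":8,"ty":6,"tz":11,"az":6},{"tx":13,"ty":9,"tz":11,"az":9},{"tx":18,"ty":12.5,"tz":11,"az":13.7}], "grip_force": 80}}

```text
invalid input at $.series[0]: expected keys ax, ay, az, tx, ty, tz, gripper
```

```bash
python3 -c "
from plan import *
show([(67.5,-66,.36,1),(67.5,-66,.266,1)])"
```

```text
t 0.1 pos [ 0.1571 -0.4744  0.2499] yaw 18.3 tilt z [-0.     0.001 -1.   ] F [-0.1 -0.3  0. ] w 0.0855 q6 1.57
(67.5, -66, 0.36, 1) tx 31.42 ty 21.73 tz 11.01 az 13.7 world [ 0.471 -0.257  0.36 ]
(67.5, -66, 0.266, 1) tx 31.42 ty 21.73 tz 1.61 az 13.7 world [ 0.471 -0.257  0.266]
```

>>> {"name": "carry_out", "arguments": {"series": [{"ax":0,"ay":0,"az":0,"tx":0,"ty":0,"tz":5,"gripper":0.5},{"ax":0,"ay":0,"tx":4,"ty":3,"tz":9,"az":3,"gripper":0.5},{"ax":0,"ay":0,"tx":8,"ty":6,"tz":11,"az":6,"gripper":0.5},{"ax":0,"ay":0,"tx":12,"ty":8.5,"tz":11,"az":9,"gripper":0.5},{"ax":0,"ay":0,"tx":16,"ty":11,"tz":11,"az":13.7,"gripper":0.5}], "grip_force": 80}}

```text
time: 0.72
eef_pos: [0.3183, -0.3634, 0.3599]
eef_rot: [-3.018, -0.87, 0.0]
ft_force: [-0.2, -0.8, -0.3]
grip_width: 0.0429
```

```bash
python3 -c "
from plan import *
show([(67.5,-66,.36,1),(67.5,-66,.266,1)])"
```

```text
t 0.72 pos [ 0.3183 -0.3634  0.3599] yaw 32.1 tilt z [-0.     0.001 -1.   ] F [-0.2 -0.8 -0.3] w 0.0429 q6 1.73
(67.5, -66, 0.36, 1) tx 15.31 ty 10.63 tz 0.01 az -0.1 world [ 0.471 -0.257  0.36 ]
(67.5, -66, 0.266, 1) tx 15.31 ty 10.63 tz -9.39 az -0.1 world [ 0.471 -0.257  0.266]
```

>>> {"name": "carry_out", "arguments": {"series": [{"ax":0,"ay":0,"az":0,"tx":5,"ty":3.5,"tz":0,"gripper":0.5},{"ax":0,"ay":0,"az":0,"tx":10,"ty":7,"tz":0,"gripper":0.5},{"ax":0,"ay":0,"az":0,"tx":15.3,"ty":10.6,"tz":0,"gripper":0.5},{"ax":0,"ay":0,"az":0,"tx":15.3,"ty":10.6,"tz":-3,"gripper":0.5},{"ax":0,"ay":0,"az":0,"tx":15.3,"ty":10.6,"tz":-3,"gripper":0.5}]}}

```text
time: 1.35
eef_pos: [0.4708, -0.2565, 0.3281]
eef_rot: [-3.015, -0.871, 0.005]
ft_force: [0.2, 0.1, -0.1]
grip_width: 0.0427
```

```bash
python3 -c "
from plan import *
show([(67.5,-66,.266,1)])
s=snap('scene','s1');t=snap('top','t1')
cv2.imwrite('pics/s1c.png',cv2.resize(s['pixels'][40:300,130:330,::-1],None,fx=2.3,fy=2.3))
cv2.imwrite('pics/t1c.png',cv2.resize(t['pixels'][130:330,320:520,::-1],None,fx=2.8,fy=2.8))"
```

```text
t 1.35 pos [ 0.4708 -0.2565  0.3281] yaw 32.2 tilt z [-0.004  0.003 -1.   ] F [ 0.2  0.1 -0.1] w 0.0427 q6 2.08
(67.5, -66, 0.266, 1) tx 0.06 ty -0.06 tz -6.21 az -0.2 world [ 0.471 -0.257  0.266]
```

View pics/s1c.png

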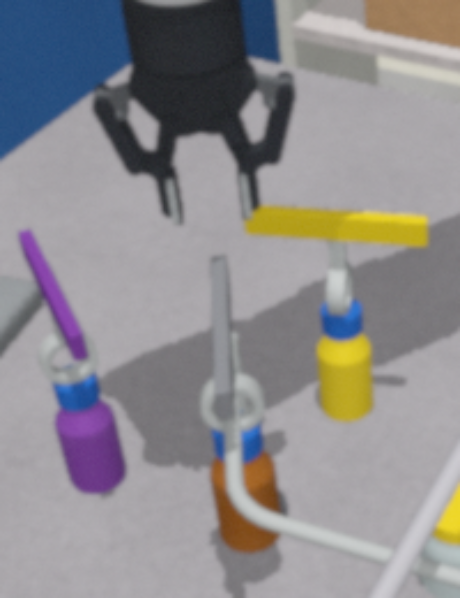

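View pics/t1c.png

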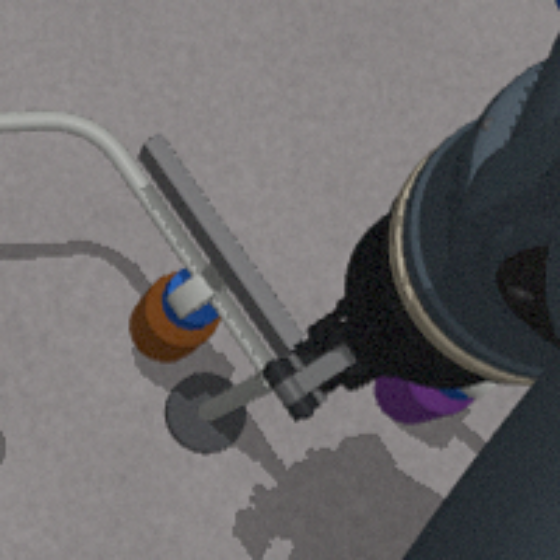

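The two fingers straddle the rear end of the grey handle: in the scene crop the finger gap at (210,215) sits above the handle end at (218,258). I'll lower and grip.

>>> {"name": "carry_out", "arguments": {"series": [{"ax":0,"ay":0,"az":0,"tx":0,"ty":0,"tz":-3,"gripper":0.5},{"ax":0,"ay":0,"az":0,"tx":0,"ty":0,"tz":-5,"gripper":0.5},{"ax":0,"ay":0,"az":0,"tx":0,"ty":0,"tz":-6.2,"gripper":0.5},{"ax":0,"ay":0,"az":0,"tx":0,"ty":0,"tz":-6.2,"gripper":0.3},{"ax":0,"ay":0,"az":0,"tx":0,"ty":0,"tz":-6.2,"gripper":0.2}]}}

```text
time: 2.08
eef_pos: [0.4709, -0.258, 0.2697]
eef_rot: [3.019, 0.868, 0.001]
ft_force: [1.5, -0.2, 0.4]
grip_width: 0.017
```

>>> {"name": "carry_out", "arguments": {"series": [{"ax":0,"ay":0,"az":0,"tx":0,"ty":0,"tz":0,"gripper":0.1},{"ax":0,"ay":0,"az":0,"tx":0,"ty":0,"tz":0,"gripper":0.05},{"ax":0,"ay":0,"az":0,"tx":0,"ty":0,"tz":0,"gripper":0},{"ax":0,"ay":0,"az":0,"tx":0,"ty":0,"tz":0,"gripper":0}]}}

```text
time: 2.58
eef_pos: [0.471, -0.2582, 0.2699]
eef_rot: [3.019, 0.868, 0.001]
ft_force: [-3.1, -3.1, 3.6]
grip_width: 0.0102
```

```bash
python3 -c "
from plan import *
show([(67.5,-66,.266)]+[(s,-66,.269) for s in (90,120,150,163,180,198,215,240)])
print(bot.observe()['moment'])
s=snap('scene','s2')
cv2.imwrite('pics/s2c.png',cv2.resize(s['pixels'][40:300,130:330,::-1],None,fx=2.3,fy=2.3))"
```

```text
t 2.58 pos [ 0.471  -0.2582  0.2699] yaw 32.1 tilt z [ 0.001 -0.    -1.   ] F [-3.1 -3.1  3.6] w 0.0102 q6 2.08
(67.5, -66, 0.266) tx 0.09 ty 0.02 tz -0.39 az -0.0 world [ 0.472 -0.258  0.266]
(90, -66, 0.269) tx 2.00 ty 1.22 tz -0.09 az -0.0 world [ 0.491 -0.246  0.269]
(120, -66, 0.269) tx 4.54 ty 2.81 tz -0.09 az -0.0 world [ 0.516 -0.23   0.269]
(150, -66, 0.269) tx 7.08 ty 4.40 tz -0.09 az -0.0 world [ 0.542 -0.214  0.269]
(163, -66, 0.269) tx 8.32 ty 4.89 tz -0.09 az 2.2 world [ 0.554 -0.209  0.269]
(180, -66, 0.269) tx 11.09 ty 4.45 tz -0.09 az 21.6 world [ 0.582 -0.214  0.269]
(198, -66, 0.269) tx 13.99 ty 5.03 tz -0.09 az 42.3 world [ 0.611 -0.208  0.269]
(215, -66, 0.269) tx 16.19 ty 6.47 tz -0.09 az 60.0 world [ 0.633 -0.193  0.269]
(240, -66, 0.269) tx 16.10 ty 8.97 tz -0.09 az 60.0 world [ 0.632 -0.168  0.269]
[-0.41660375  0.41529502 -0.03710143]
```

View pics/s2c.png

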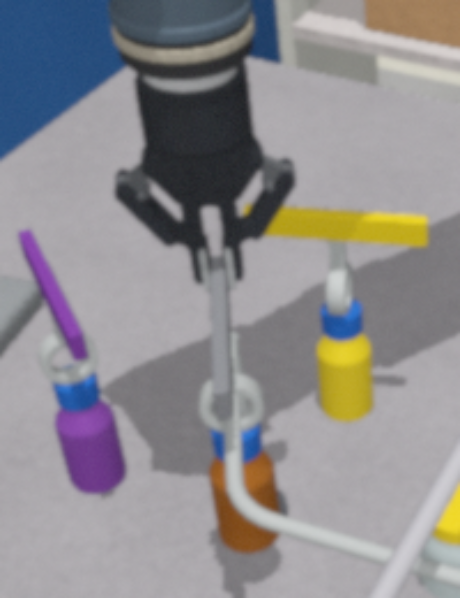

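>>> {"name": "carry_out", "arguments": {"series": [{"ax":0,"ay":0,"az":0,"tx":0,"ty":0,"tz":0.3,"gripper":0},{"ax":0,"ay":0,"az":0,"tx":0.05,"ty":0.02,"tz":0.5,"gripper":0},{"ax":0,"ay":0,"az":0,"tx":0.1,"ty":0.02,"tz":0.5,"gripper":0}]}}

```text
time: 3.0
eef_pos: [0.472, -0.2579, 0.2749]
eef_rot: [3.019, 0.868, 0.001]
ft_force: [0.5, -0.1, -2.5]
grip_width: 0.01
```

```bash
python3 -c "
from plan import *
show([(s,-66,.274) for s in (90,120,150,163,180,198,215,240)])
print(bot.observe()['moment'])
s=snap('scene','s3')
cv2.imwrite('pics/s3c.png',cv2.resize(s['pixels'][40:300,130:330,::-1],None,fx=2.3,fy=2.3))"
```

```text
t 3.0 pos [ 0.472  -0.2579  0.2749] yaw 32.1 tilt z [ 0.001 -0.    -1.   ] F [ 0.5 -0.1 -2.5] w 0.01 q6 2.08
(90, -66, 0.274) tx 1.89 ty 1.19 tz -0.09 az -0.0 world [ 0.491 -0.246  0.274]
(120, -66, 0.274) tx 4.43 ty 2.78 tz -0.09 az -0.0 world [ 0.516 -0.23   0.274]
(150, -66, 0.274) tx 6.98 ty 4.37 tz -0.09 az -0.0 world [ 0.542 -0.214  0.274]
(163, -66, 0.274) tx 8.21 ty 4.86 tz -0.09 az 2.2 world [ 0.554 -0.209  0.274]
(180, -66, 0.274) tx 10.98 ty 4.43 tz -0.09 az 21.6 world [ 0.582 -0.214  0.274]
(198, -66, 0.274) tx 13.89 ty 5.00 tz -0.09 az 42.3 world [ 0.611 -0.208  0.274]
(215, -66, 0.274) tx 16.08 ty 6.44 tz -0.09 az 60.0 world [ 0.633 -0.193  0.274]
(240, -66, 0.274) tx 15.99 ty 8.94 tz -0.09 az 60.0 world [ 0.632 -0.168  0.274]
[-0.11424785  0.18102112 -0.02888251]
```

View pics/s3c.png

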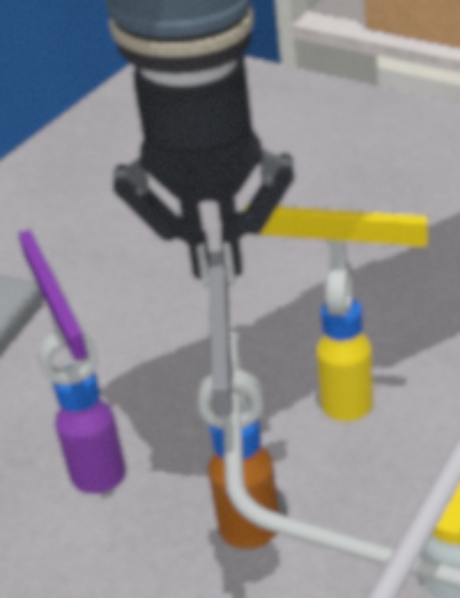

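>>> {"name": "carry_out", "arguments": {"series": [{"ax":0,"ay":0,"az":0,"tx":0.6,"ty":0.4,"tz":0,"gripper":0},{"ax":0,"ay":0,"az":0,"tx":1.5,"ty":1.0,"tz":0,"gripper":0},{"ax":0,"ay":0,"az":0,"tx":2.5,"ty":1.6,"tz":0,"gripper":0},{"ax":0,"ay":0,"az":0,"tx":3.5,"ty":2.2,"tz":0,"gripper":0},{"ax":0,"ay":0,"az":0,"tx":4.43,"ty":2.78,"tz":0,"gripper":0}]}}

```text
time: 3.68
eef_pos: [0.5171, -0.2295, 0.2747]
eef_rot: [3.019, 0.869, 0.001]
ft_force: [-0.5, -0.8, -2.6]
grip_width: 0.0101
```

```bash
python3 -c "
from plan import *
show([(s,-66,.275) for s in (130,140,150,160,168,176,184,192,200,208,215)])
print(bot.observe()['moment'])"
```

```text
t 3.67 pos [ 0.5171 -0.2295  0.2747] yaw 32.1 tilt z [ 0. -0. -1.] F [-0.5 -0.8 -2.6] w 0.0101 q6 2.16
(130, -66, 0.275) tx 0.77 ty 0.48 tz 0.03 az -0.0 world [ 0.525 -0.225  0.275]
(140, -66, 0.275) tx 1.62 ty 1.01 tz 0.03 az -0.0 world [ 0.533 -0.219  0.275]
(150, -66, 0.275) tx 2.46 ty 1.54 tz 0.03 az -0.0 world [ 0.542 -0.214  0.275]
(160, -66, 0.275) tx 3.31 ty 2.07 tz 0.03 az -0.0 world [ 0.55  -0.209  0.275]
(168, -66, 0.275) tx 4.50 ty 1.80 tz 0.03 az 7.9 world [ 0.562 -0.212  0.275]
(176, -66, 0.275) tx 5.81 ty 1.61 tz 0.03 az 17.0 world [ 0.575 -0.213  0.275]
(184, -66, 0.275) tx 7.13 ty 1.63 tz 0.03 az 26.2 world [ 0.588 -0.213  0.275]
(192, -66, 0.275) tx 8.43 ty 1.86 tz 0.03 az 35.4 world [ 0.601 -0.211  0.275]
(200, -66, 0.275) tx 9.68 ty 2.29 tz 0.03 az 44.5 world [ 0.614 -0.207  0.275]
(208, -66, 0.275) tx 10.85 ty 2.92 tz 0.03 az 53.7 world [ 0.626 -0.2    0.275]
(215, -66, 0.275) tx 11.57 ty 3.61 tz 0.03 az 60.0 world [ 0.633 -0.193  0.275]
[-0.09530148  0.11723262  0.02712486]
```

>>> {"name": "carry_out", "arguments": {"series": [{"ax":0,"ay":0,"az":0,"tx":0.8,"ty":0.5,"tz":0,"gripper":0},{"ax":0,"ay":0,"az":0,"tx":1.6,"ty":1.0,"tz":0,"gripper":0},{"ax":0,"ay":0,"az":0,"tx":2.45,"ty":1.53,"tz":0,"gripper":0},{"ax":0,"ay":0,"az":1,"tx":3.35,"ty":2.0,"tz":0,"gripper":0},{"ax":0,"ay":0,"az":7,"tx":4.4,"ty":1.82,"tz":0,"gripper":0}]}}

```text
time: 4.3
eef_pos: [0.5617, -0.2109, 0.2748]
eef_rot: [2.958, 1.056, 0.001]
ft_force: [0.4, -0.6, -2.1]
grip_width: 0.0101
```

```bash
python3 -c "
from plan import *
show([(s,-66,.275) for s in (168,176,184,192,200,208,215,225)])
print(bot.observe()['moment'])"
```

```text
t 4.3 pos [ 0.5617 -0.2109  0.2748] yaw 39.3 tilt z [ 0.001 -0.    -1.   ] F [ 0.4 -0.6 -2.1] w 0.0101 q6 2.1
(168, -66, 0.275) tx 0.04 ty -0.07 tz 0.02 az 0.7 world [ 0.562 -0.212  0.275]
(176, -66, 0.275) tx 1.35 ty -0.26 tz 0.02 az 9.9 world [ 0.575 -0.213  0.275]
(184, -66, 0.275) tx 2.67 ty -0.24 tz 0.02 az 19.0 world [ 0.588 -0.213  0.275]
(192, -66, 0.275) tx 3.97 ty -0.01 tz 0.02 az 28.2 world [ 0.601 -0.211  0.275]
(200, -66, 0.275) tx 5.22 ty 0.43 tz 0.02 az 37.4 world [ 0.614 -0.207  0.275]
(208, -66, 0.275) tx 6.39 ty 1.05 tz 0.02 az 46.5 world [ 0.626 -0.2    0.275]
(215, -66, 0.275) tx 7.11 ty 1.74 tz 0.02 az 52.8 world [ 0.633 -0.193  0.275]
(225, -66, 0.275) tx 7.07 ty 2.74 tz 0.02 az 52.8 world [ 0.632 -0.183  0.275]
[-0.17230636  0.10721477  0.0562506 ]
```

>>> {"name": "carry_out", "arguments": {"series": [{"ax":0,"ay":0,"az":5,"tx":0.65,"ty":-0.15,"tz":0,"gripper":0},{"ax":0,"ay":0,"az":10,"tx":1.35,"ty":-0.25,"tz":0,"gripper":0},{"ax":0,"ay":0,"az":14.5,"tx":2.0,"ty":-0.25,"tz":0,"gripper":0},{"ax":0,"ay":0,"az":19,"tx":2.67,"ty":-0.24,"tz":0,"gripper":0},{"ax":0,"ay":0,"az":23.6,"tx":3.3,"ty":-0.13,"tz":0,"gripper":0}]}}

```text
time: 4.92
eef_pos: [0.5953, -0.2121, 0.2747]
eef_rot: [2.677, 1.643, 0.001]
ft_force: [0.1, 0.5, -3.6]
grip_width: 0.0101
```

```bash
python3 -c "
from plan import *
show([(s,-66,.275) for s in (188,192,196,200,204,208,212,216,225)])
print(bot.observe()['moment'])
s=snap('scene','s4')
cv2.imwrite('pics/s4c.png',cv2.resize(s['pixels'][60:340,130:400,::-1],None,fx=2.1,fy=2.1))"
```

```text
t 4.92 pos [ 0.5953 -0.2121  0.2747] yaw 63.1 tilt z [ 0.001  0.    -1.   ] F [ 0.1  0.5 -3.6] w 0.0101 q6 1.7
(188, -66, 0.275) tx -0.03 ty -0.03 tz 0.03 az -0.2 world [ 0.595 -0.212  0.275]
(192, -66, 0.275) tx 0.62 ty 0.11 tz 0.03 az 4.4 world [ 0.601 -0.211  0.275]
(196, -66, 0.275) tx 1.25 ty 0.30 tz 0.03 az 9.0 world [ 0.608 -0.209  0.275]
(200, -66, 0.275) tx 1.87 ty 0.55 tz 0.03 az 13.6 world [ 0.614 -0.207  0.275]
(204, -66, 0.275) tx 2.46 ty 0.84 tz 0.03 az 18.2 world [ 0.62  -0.204  0.275]
(208, -66, 0.275) tx 3.03 ty 1.17 tz 0.03 az 22.7 world [ 0.626 -0.2    0.275]
(212, -66, 0.275) tx 3.57 ty 1.56 tz 0.03 az 27.3 world [ 0.631 -0.196  0.275]
(216, -66, 0.275) tx 3.75 ty 1.96 tz 0.03 az 29.0 world [ 0.633 -0.192  0.275]
(225, -66, 0.275) tx 3.72 ty 2.86 tz 0.03 az 29.0 world [ 0.632 -0.183  0.275]
[-0.21405862  0.07808276 -0.00660019]
```

View pics/s4c.png

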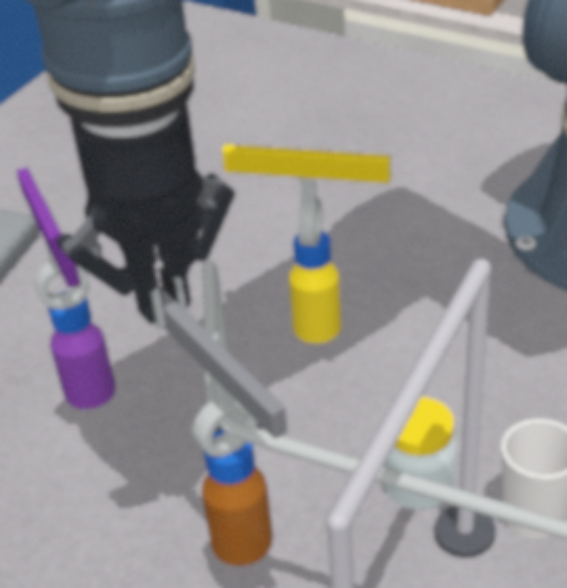

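The ring is on the first bend at crop (222,430), the bottle is upright and forces are small. I'll continue.

>>> {"name": "carry_out", "arguments": {"series": [{"ax":0,"ay":0,"az":4.4,"tx":0.62,"ty":0.11,"tz":0,"gripper":0},{"ax":0,"ay":0,"az":9,"tx":1.25,"ty":0.3,"tz":0,"gripper":0},{"ax":0,"ay":0,"az":13.6,"tx":1.87,"ty":0.55,"tz":0,"gripper":0},{"ax":0,"ay":0,"az":18.2,"tx":2.46,"ty":0.84,"tz":0,"gripper":0},{"ax":0,"ay":0,"az":22.7,"tx":3.03,"ty":1.17,"tz":0,"gripper":0}]}}

```text
time: 5.6
eef_pos: [0.6264, -0.2, 0.2744]
eef_rot: [-2.295, -2.145, -0.001]
ft_force: [0.1, -0.0, -3.2]
grip_width: 0.0098
```

>>> {"name": "carry_out", "arguments": {"series": [{"ax":0,"ay":0,"az":4.4,"tx":0.5,"ty":0.35,"tz":0,"gripper":0},{"ax":0,"ay":0,"az":6.2,"tx":0.7,"ty":0.8,"tz":0,"gripper":0},{"ax":0,"ay":0,"az":6.2,"tx":0.68,"ty":1.5,"tz":0,"gripper":0},{"ax":0,"ay":0,"az":6.2,"tx":0.65,"ty":2.3,"tz":0,"gripper":0},{"ax":0,"ay":0,"az":6.2,"tx":0.62,"ty":3.1,"tz":0,"gripper":0}]}}

```text
time: 6.22
eef_pos: [0.6324, -0.1684, 0.2746]
eef_rot: [-2.177, -2.265, -0.001]
ft_force: [-0.3, 0.5, -3.2]
grip_width: 0.0104
```

```bash
python3 -c "
from plan import *
show([(s,-66,.275) for s in (240,260,280,300,320,340,360,375)])
print(bot.observe()['moment'])"
```

```text
t 6.22 pos [ 0.6324 -0.1684  0.2746] yaw 92.3 tilt z [ 0.     0.001 -1.   ] F [-0.3  0.5 -3.2] w 0.0104 q6 1.27
(240, -66, 0.275) tx -0.05 ty -0.01 tz 0.04 az -0.2 world [ 0.632 -0.168  0.275]
(260, -66, 0.275) tx -0.12 ty 1.99 tz 0.04 az -0.2 world [ 0.631 -0.148  0.275]
(280, -66, 0.275) tx -0.19 ty 3.99 tz 0.04 az -0.2 world [ 0.631 -0.129  0.275]
(300, -66, 0.275) tx -0.27 ty 5.98 tz 0.04 az -0.2 world [ 0.63  -0.109  0.275]
(320, -66, 0.275) tx -0.34 ty 7.98 tz 0.04 az -0.2 world [ 0.629 -0.089  0.275]
(340, -66, 0.275) tx -0.41 ty 9.98 tz 0.04 az -0.2 world [ 0.628 -0.069  0.275]
(360, -66, 0.275) tx -0.48 ty 11.98 tz 0.04 az -0.2 world [ 0.628 -0.049  0.275]
(375, -66, 0.275) tx -0.54 ty 13.48 tz 0.04 az -0.2 world [ 0.627 -0.034  0.275]
[-0.21663035 -0.03053881  0.00794164]
```

>>> {"name": "carry_out", "arguments": {"series": [{"ax":0,"ay":0,"az":0,"tx":-0.05,"ty":0.7,"tz":0,"gripper":0},{"ax":0,"ay":0,"az":0,"tx":-0.1,"ty":1.9,"tz":0,"gripper":0},{"ax":0,"ay":0,"az":0,"tx":-0.15,"ty":3.1,"tz":0,"gripper":0},{"ax":0,"ay":0,"az":0,"tx":-0.2,"ty":4.3,"tz":0,"gripper":0},{"ax":0,"ay":0,"az":0,"tx":-0.25,"ty":5.5,"tz":0,"gripper":0}]}}

```text
time: 6.85
eef_pos: [0.6299, -0.1124, 0.2746]
eef_rot: [-2.176, -2.265, -0.001]
ft_force: [0.3, -0.3, -3.5]
grip_width: 0.01
```

>>> {"name": "carry_out", "arguments": {"series": [{"ax":0,"ay":0,"az":0,"tx":-0.03,"ty":1.0,"tz":0,"gripper":0},{"ax":0,"ay":0,"az":0,"tx":-0.07,"ty":2.1,"tz":0,"gripper":0},{"ax":0,"ay":0,"az":0,"tx":-0.1,"ty":3.2,"tz":0,"gripper":0},{"ax":0,"ay":0,"az":0,"tx":-0.15,"ty":4.3,"tz":0,"gripper":0},{"ax":0,"ay":0,"az":0,"tx":-0.18,"ty":4.9,"tz":0,"gripper":0}]}}

```text
time: 7.48
eef_pos: [0.6281, -0.0627, 0.2746]
eef_rot: [-2.176, -2.266, -0.001]
ft_force: [-0.5, -0.0, -3.2]
grip_width: 0.0099
```

```bash
python3 -c "
from plan import *
show([(s,-66,.275) for s in (360,375)])
print(bot.observe()['moment'])
s=snap('scene','s5');t=snap('top','t5')
cv2.imwrite('pics/s5c.png',cv2.resize(s['pixels'][100:400,180:480,::-1],None,fx=2,fy=2))
cv2.imwrite('pics/t5c.png',cv2.resize(t['pixels'][60:300,180:480,::-1],None,fx=2.4,fy=2.4))"
```

```text
t 7.47 pos [ 0.6281 -0.0627  0.2746] yaw 92.3 tilt z [ 0.     0.001 -1.   ] F [-0.5 -0.  -3.2] w 0.0099 q6 1.43
(360, -66, 0.275) tx -0.05 ty 1.41 tz 0.04 az -0.3 world [ 0.628 -0.049  0.275]
(375, -66, 0.275) tx -0.10 ty 2.91 tz 0.04 az -0.3 world [ 0.627 -0.034  0.275]
[-0.2037906  -0.0205292  -0.01850578]
```

View pics/s5c.png

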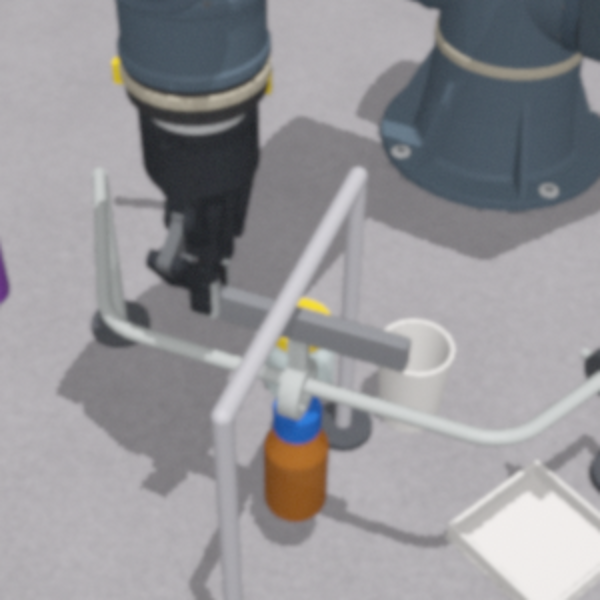

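View pics/t5c.png

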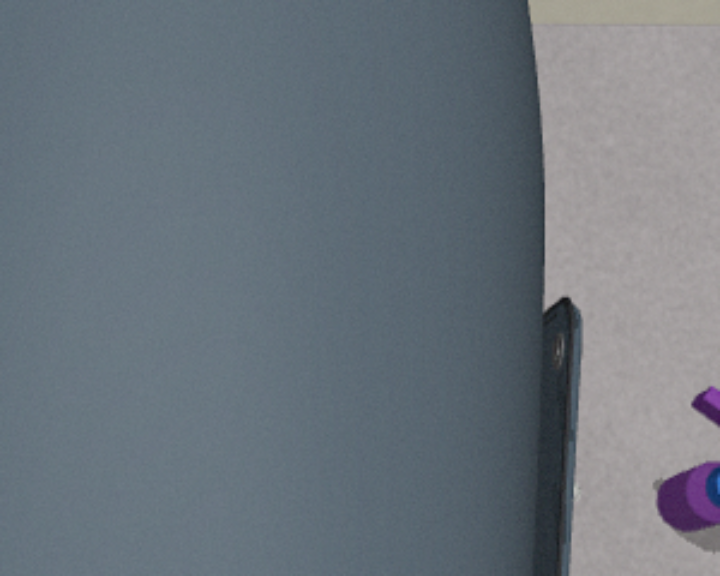

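The handle is already under the bar, with its front end at crop (395,350), and the bottle is upright. I'll move on until the fingers are about 4 cm short of the bar, then lower onto the rod.

>>> {"name": "carry_out", "arguments": {"series": [{"ax":0,"ay":0,"az":0,"tx":-0.03,"ty":0.9,"tz":0,"gripper":0},{"ax":0,"ay":0,"az":0,"tx":-0.07,"ty":1.8,"tz":0,"gripper":0},{"ax":0,"ay":0,"az":0,"tx":-0.1,"ty":2.5,"tz":0,"gripper":0},{"ax":0,"ay":0,"az":0,"tx":-0.1,"ty":2.5,"tz":-0.2,"gripper":0},{"ax":0,"ay":0,"az":0,"tx":-0.1,"ty":2.5,"tz":-0.4,"gripper":0}]}}

```text
time: 8.2
eef_pos: [0.6271, -0.0379, 0.2705]
eef_rot: [2.176, 2.266, 0.001]
ft_force: [-0.8, -0.6, -1.6]
grip_width: 0.0101
```

```bash
python3 -c "
from plan import *
show([(372,-66,.275)])"
```

```text
t 8.2 pos [ 0.6271 -0.0379  0.2705] yaw 92.3 tilt z [ 0.  0. -1.] F [-0.8 -0.6 -1.6] w 0.0101 q6 1.47
(372, -66, 0.275) tx 0.01 ty 0.14 tz 0.45 az -0.3 world [ 0.627 -0.037  0.275]
```

>>> {"name": "carry_out", "arguments": {"series": [{"ax":0,"ay":0,"az":0,"tx":0,"ty":0,"tz":-0.1,"gripper":0},{"ax":0,"ay":0,"az":0,"tx":0,"ty":0,"tz":-0.1,"gripper":0.15},{"ax":0,"ay":0,"az":0,"tx":0,"ty":0,"tz":-0.1,"gripper":0.3},{"ax":0,"ay":0,"az":0,"tx":0,"ty":0,"tz":-0.1,"gripper":0.45},{"ax":0,"ay":0,"az":0,"tx":0,"ty":0,"tz":-0.1,"gripper":0.45}]}}

```text
time: 8.82
eef_pos: [0.6271, -0.0379, 0.2695]
eef_rot: [-2.176, -2.266, -0.001]
ft_force: [0.1, 0.2, -0.0]
grip_width: 0.0383
```

>>> {"name": "carry_out", "arguments": {"series": [{"ax":0,"ay":0,"az":0,"tx":0,"ty":0,"tz":1,"gripper":0.45},{"ax":0,"ay":0,"az":0,"tx":0,"ty":0,"tz":4,"gripper":0.45},{"ax":0,"ay":0,"az":0,"tx":0,"ty":0,"tz":7.5,"gripper":0.45},{"ax":0,"ay":0,"az":0,"tx":0,"ty":0,"tz":10,"gripper":0.45},{"ax":0,"ay":0,"az":0,"tx":0,"ty":0,"tz":10,"gripper":0.45}]}}

```text
time: 9.45
eef_pos: [0.6277, -0.0379, 0.3716]
eef_rot: [2.174, 2.264, 0.005]
ft_force: [0.3, 0.4, -0.1]
grip_width: 0.0385
```

```bash
python3 -c "
from plan import *
show([(370,62,.36),(370,62,.27)])
s=snap('scene','s6')
cv2.imwrite('pics/s6c.png',cv2.resize(s['pixels'][100:400,180:480,::-1],None,fx=2,fy=2))"
```

```text
t 9.45 pos [ 0.6277 -0.0379  0.3716] yaw 92.3 tilt z [ 0.004  0.    -1.   ] F [ 0.3  0.4 -0.1] w 0.0385 q6 1.47
(370, 62, 0.36) tx -0.51 ty 12.73 tz -1.16 az -0.3 world [0.623 0.089 0.36 ]
(370, 62, 0.27) tx -0.51 ty 12.73 tz -10.16 az -0.3 world [0.623 0.089 0.27 ]
```

View pics/s6c.png

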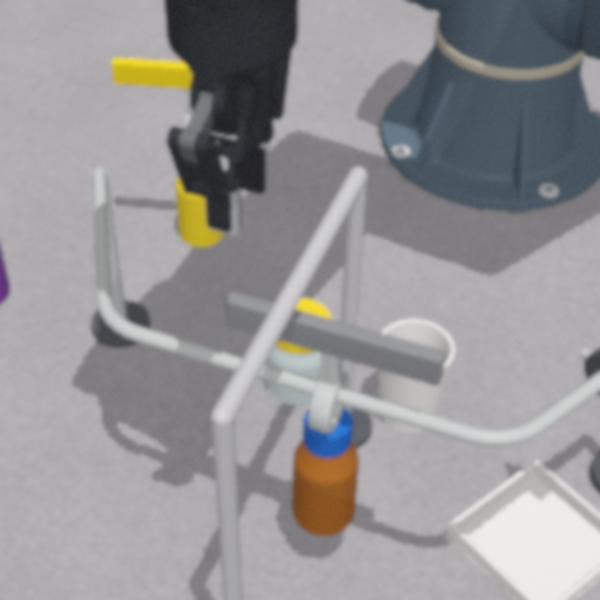

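```bash
python3 -c "
from plan import *
s=load('s6')
A=onz(s,180+230/2,100+294/2,.27)[0];B=onz(s,180+446/2,100+349/2,.27)[0];print(A,B,np.linalg.norm(A-B),np.degrees(np.arctan2(*(B-A)[[1,0]])))
for g in(-80,80):print(tcp(372,g,.27),proj(s,tcp(372,g,.27)[0]))
"
```

```text
[ 0.62561696 -0.045925    0.27      ] [0.61354587 0.11065464 0.27      ] 0.1570442508826682 94.40834685973124
(array([ 0.62769265, -0.05055078,  0.27      ]), np.float64(92.06264806247097)) [[291.42827276 246.99909654]]
(array([0.62193389, 0.10934555, 0.27      ]), np.float64(92.06264806247097)) [[400.1337301  278.39926473]]
```

>>> {"name": "carry_out", "arguments": {"series": [{"ax":0,"ay":0,"az":0,"tx":-0.1,"ty":3,"tz":0,"gripper":0.55},{"ax":0,"ay":0,"az":0,"tx":-0.3,"ty":7,"tz":0,"gripper":0.55},{"ax":0,"ay":0,"az":0,"tx":-0.5,"ty":11,"tz":0,"gripper":0.55},{"ax":0,"ay":0,"az":0,"tx":-0.7,"ty":12.8,"tz":-1,"gripper":0.55},{"ax":0,"ay":0,"az":0,"tx":-0.7,"ty":12.8,"tz":-4,"gripper":0.55}]}}

```text
time: 10.12
eef_pos: [0.6207, 0.0917, 0.3297]
eef_rot: [2.172, 2.267, 0.004]
ft_force: [2.0, -0.8, -0.1]
grip_width: 0.0471
```

```bash
python3 -c "
from plan import *
show([(370,62,.27)])
s=snap('scene','s7')
cv2.imwrite('pics/s7c.png',cv2.resize(s['pixels'][100:400,180:480,::-1],None,fx=2,fy=2))"
```

```text
t 10.12 pos [0.6207 0.0917 0.3297] yaw 92.4 tilt z [ 0.003  0.001 -1.   ] F [ 2.  -0.8 -0.1] w 0.0471 q6 1.67
(370, 62, 0.27) tx 0.20 ty -0.24 tz -5.97 az -0.4 world [0.623 0.089 0.27 ]
```

View pics/s7c.png

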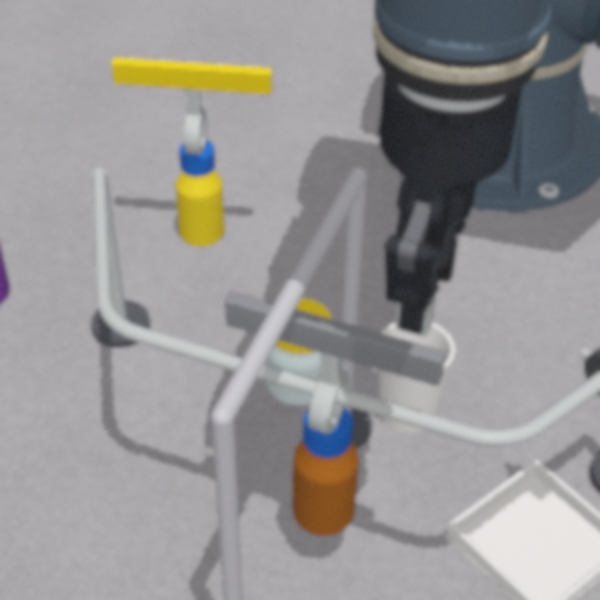

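The gripper is over the front part of the handle, beyond the bar; I'll lower it straddling.

>>> {"name": "carry_out", "arguments": {"series": [{"ax":0,"ay":0,"az":0,"tx":0,"ty":-0.2,"tz":-2,"gripper":0.55},{"ax":0,"ay":0,"az":0,"tx":0,"ty":-0.2,"tz":-4,"gripper":0.55},{"ax":0,"ay":0,"az":0,"tx":0,"ty":-0.2,"tz":-5.5,"gripper":0.55},{"ax":0,"ay":0,"az":0,"tx":0,"ty":-0.2,"tz":-6,"gripper":0.55},{"ax":0,"ay":0,"az":0,"tx":0,"ty":-0.2,"tz":-6,"gripper":0.45}]}}

```text
time: 10.8
eef_pos: [0.6191, 0.0887, 0.2646]
eef_rot: [-2.173, -2.266, 0.005]
ft_force: [0.8, 0.0, 0.6]
grip_width: 0.0382
```

```bash
python3 -c "
from plan import *
show([(370,62,.27)])
s=snap('scene','s8')
cv2.imwrite('pics/s8c.png',cv2.resize(s['pixels'][180:330,280:480,::-1],None,fx=3.5,fy=3.5))"
```

```text
t 10.8 pos [0.6191 0.0887 0.2646] yaw 92.4 tilt z [-0.004 -0.001 -1.   ] F [0.8 0.  0.6] w 0.0382 q6 1.67
(370, 62, 0.27) tx 0.36 ty 0.07 tz 0.54 az -0.3 world [0.623 0.089 0.27 ]
```

View pics/s8c.png

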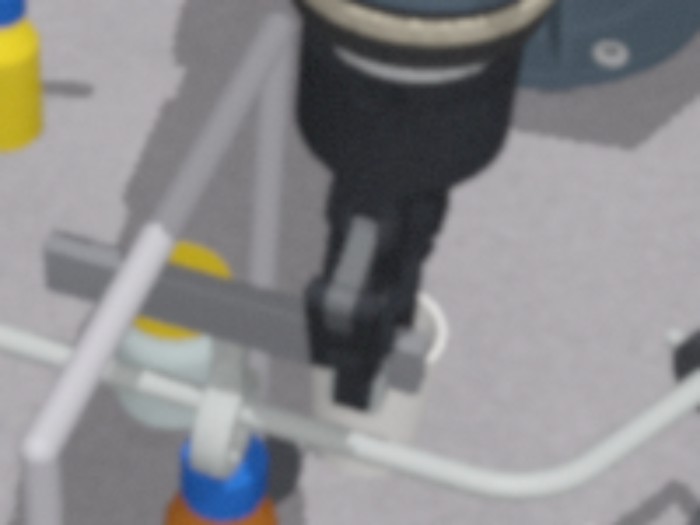

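>>> {"name": "carry_out", "arguments": {"series": [{"ax":0,"ay":0,"az":0,"tx":0.1,"ty":0,"tz":0.4,"gripper":0.4},{"ax":0,"ay":0,"az":0,"tx":0.1,"ty":0,"tz":0.4,"gripper":0.3},{"ax":0,"ay":0,"az":0,"tx":0.1,"ty":0,"tz":0.4,"gripper":0.2},{"ax":0,"ay":0,"az":0,"tx":0.1,"ty":0,"tz":0.4,"gripper":0.1},{"ax":0,"ay":0,"az":0,"tx":0.1,"ty":0,"tz":0.4,"gripper":0}]}}

```text
time: 11.48
eef_pos: [0.6205, 0.0887, 0.2692]
eef_rot: [-2.173, -2.266, 0.003]
ft_force: [1.4, -0.4, 1.8]
grip_width: 0.0105
```

>>> {"name": "carry_out", "arguments": {"series": [{"ax":0,"ay":0,"az":0,"tx":0,"ty":0,"tz":0,"gripper":0},{"ax":0,"ay":0,"az":0,"tx":0,"ty":0,"tz":0,"gripper":0},{"ax":0,"ay":0,"az":0,"tx":0,"ty":0,"tz":0.2,"gripper":0},{"ax":0,"ay":0,"az":0,"tx":0,"ty":0,"tz":0.4,"gripper":0},{"ax":0,"ay":0,"az":0,"tx":0,"ty":0,"tz":0.4,"gripper":0}]}}

```text
time: 12.1
eef_pos: [0.6204, 0.0887, 0.2732]
eef_rot: [-2.173, -2.266, 0.004]
ft_force: [0.0, 0.4, -2.7]
grip_width: 0.0101
```

```bash
python3 -c "
from plan import *
show([(372,62,.27)]); print(bot.observe()['moment'])
s=snap('scene','s9')
cv2.imwrite('pics/s9c.png',cv2.resize(s['pixels'][180:380,280:480,::-1],None,fx=3,fy=3))"
```

```text
t 12.1 pos [0.6204 0.0887 0.2732] yaw 92.4 tilt z [-0.003 -0.    -1.   ] F [ 0.   0.4 -2.7] w 0.0101 q6 1.67
(372, 62, 0.27) tx 0.21 ty 0.26 tz -0.32 az -0.3 world [0.623 0.091 0.27 ]
[0.1087078  0.01211726 0.00419383]
```

View pics/s9c.png

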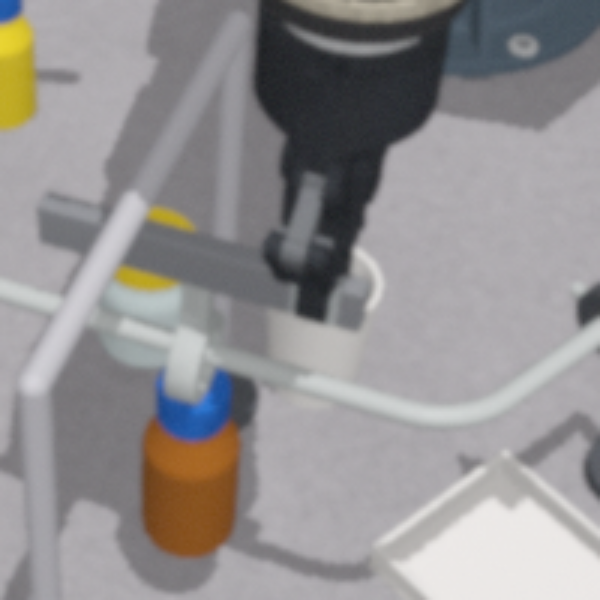

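```bash
python3 -c "
from plan import *
show([(s,60,.274,1.5) for s in (380,400,420,440,460,474,484,492,500,508,516,524,530,545,560,575,593)])"
```

```text
t 12.15 pos [0.6204 0.0887 0.2731] yaw 92.4 tilt z [-0.003 -0.    -1.   ] F [-0.6  0.2 -3.4] w 0.0104 q6 1.67
(380, 60, 0.274, 1.5) tx 0.04 ty 0.86 tz 0.09 az -0.3 world [0.621 0.097 0.274]
(400, 60, 0.274, 1.5) tx -0.03 ty 2.86 tz 0.09 az -0.3 world [0.62  0.117 0.274]
(420, 60, 0.274, 1.5) tx -0.10 ty 4.86 tz 0.09 az -0.3 world [0.619 0.137 0.274]
(440, 60, 0.274, 1.5) tx -0.17 ty 6.85 tz 0.09 az -0.3 world [0.619 0.157 0.274]
(460, 60, 0.274, 1.5) tx -0.25 ty 8.85 tz 0.09 az -0.3 world [0.618 0.177 0.274]
(474, 60, 0.274, 1.5) tx -0.30 ty 10.25 tz 0.09 az -0.3 world [0.617 0.191 0.274]
(484, 60, 0.274, 1.5) tx -1.38 ty 11.10 tz 0.09 az 9.1 world [0.607 0.2   0.274]
(492, 60, 0.274, 1.5) tx -2.52 ty 11.58 tz 0.09 az 18.3 world [0.595 0.205 0.274]
(500, 60, 0.274, 1.5) tx -3.72 ty 11.87 tz 0.09 az 27.5 world [0.583 0.207 0.274]
(508, 60, 0.274, 1.5) tx -4.95 ty 11.97 tz 0.09 az 36.7 world [0.571 0.208 0.274]
(516, 60, 0.274, 1.5) tx -6.18 ty 11.87 tz 0.09 az 45.8 world [0.559 0.207 0.274]
(524, 60, 0.274, 1.5) tx -7.37 ty 11.57 tz 0.09 az 55.0 world [0.547 0.204 0.274]
(530, 60, 0.274, 1.5) tx -8.13 ty 11.44 tz 0.09 az 59.7 world [0.539 0.203 0.274]
(545, 60, 0.274, 1.5) tx -9.46 ty 12.14 tz 0.09 az 59.7 world [0.526 0.21  0.274]
(560, 60, 0.274, 1.5) tx -10.78 ty 12.84 tz 0.09 az 59.7 world [0.513 0.217 0.274]
(575, 60, 0.274, 1.5) tx -12.11 ty 13.55 tz 0.09 az 59.7 world [0.499 0.224 0.274]
(593, 60, 0.274, 1.5) tx -13.70 ty 14.39 tz 0.09 az 59.7 world [0.483 0.233 0.274]
```

>>> {"name": "carry_out", "arguments": {"series": [{"ax":0,"ay":0,"az":0,"tx":0,"ty":0.7,"tz":0.1,"gripper":0},{"ax":0,"ay":0,"az":0,"tx":0,"ty":1.8,"tz":0.1,"gripper":0},{"ax":0,"ay":0,"az":0,"tx":-0.05,"ty":3,"tz":0.1,"gripper":0},{"ax":0,"ay":0,"az":0,"tx":-0.1,"ty":4.2,"tz":0.1,"gripper":0},{"ax":0,"ay":0,"az":0,"tx":-0.15,"ty":5.4,"tz":0.1,"gripper":0}]}}

```text
time: 12.78
eef_pos: [0.6188, 0.1438, 0.2741]
eef_rot: [-2.173, -2.267, 0.004]
ft_force: [-0.4, 0.2, -2.6]
grip_width: 0.01
```

>>> {"name": "carry_out", "arguments": {"series": [{"ax":0,"ay":0,"az":0,"tx":-0.03,"ty":1.1,"tz":0,"gripper":0},{"ax":0,"ay":0,"az":0,"tx":-0.06,"ty":2.2,"tz":0,"gripper":0},{"ax":0,"ay":0,"az":0,"tx":-0.1,"ty":3.3,"tz":0,"gripper":0},{"ax":0,"ay":0,"az":0,"tx":-0.13,"ty":4.2,"tz":0,"gripper":0},{"ax":0,"ay":0,"az":0,"tx":-0.15,"ty":4.8,"tz":0,"gripper":0}]}}

```text
time: 13.4
eef_pos: [0.6173, 0.1924, 0.274]
eef_rot: [-2.172, -2.267, 0.004]
ft_force: [0.1, 0.4, -2.4]
grip_width: 0.0105
```

```bash
python3 -c "
from plan import *
show([(s,60,.274,1.5) for s in (474,478,482,486,490,494,498,502,506,510,514,518,522,526,530,545)])
s=snap('scene','s10')
cv2.imwrite('pics/s10c.png',cv2.resize(s['pixels'][130:400,280:550,::-1],None,fx=2.2,fy=2.2))"
```

```text
t 13.4 pos [0.6173 0.1924 0.274 ] yaw 92.4 tilt z [-0.003 -0.    -1.   ] F [ 0.1  0.4 -2.4] w 0.0105 q6 1.83
(474, 60, 0.274, 1.5) tx 0.02 ty -0.11 tz -0.00 az -0.4 world [0.617 0.191 0.274]
(478, 60, 0.274, 1.5) tx -0.28 ty 0.26 tz -0.00 az 2.2 world [0.615 0.195 0.274]
(482, 60, 0.274, 1.5) tx -0.80 ty 0.59 tz -0.00 az 6.8 world [0.609 0.198 0.274]
(486, 60, 0.274, 1.5) tx -1.35 ty 0.87 tz -0.00 az 11.4 world [0.604 0.201 0.274]
(490, 60, 0.274, 1.5) tx -1.92 ty 1.11 tz -0.00 az 16.0 world [0.598 0.204 0.274]
(494, 60, 0.274, 1.5) tx -2.50 ty 1.31 tz -0.00 az 20.6 world [0.592 0.205 0.274]
(498, 60, 0.274, 1.5) tx -3.10 ty 1.45 tz -0.00 az 25.2 world [0.586 0.207 0.274]
(502, 60, 0.274, 1.5) tx -3.71 ty 1.55 tz -0.00 az 29.7 world [0.58  0.208 0.274]
(506, 60, 0.274, 1.5) tx -4.33 ty 1.60 tz -0.00 az 34.3 world [0.574 0.208 0.274]
(510, 60, 0.274, 1.5) tx -4.94 ty 1.60 tz -0.00 az 38.9 world [0.568 0.208 0.274]
(514, 60, 0.274, 1.5) tx -5.56 ty 1.55 tz -0.00 az 43.5 world [0.562 0.208 0.274]
(518, 60, 0.274, 1.5) tx -6.17 ty 1.45 tz -0.00 az 48.1 world [0.556 0.207 0.274]
(522, 60, 0.274, 1.5) tx -6.77 ty 1.30 tz -0.00 az 52.7 world [0.55  0.205 0.274]
(526, 60, 0.274, 1.5) tx -7.35 ty 1.10 tz -0.00 az 57.2 world [0.544 0.203 0.274]
(530, 60, 0.274, 1.5) tx -7.82 ty 1.07 tz -0.00 az 59.6 world [0.539 0.203 0.274]
(545, 60, 0.274, 1.5) tx -9.14 ty 1.78 tz -0.00 az 59.6 world [0.526 0.21  0.274]
```

View pics/s10c.png

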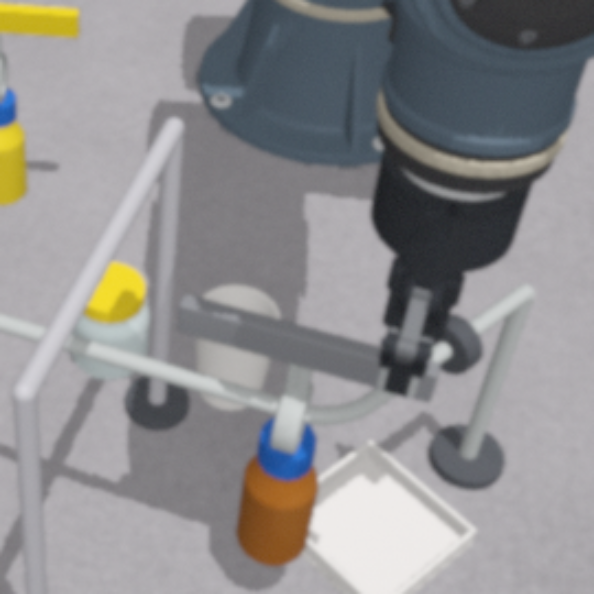

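The ring at crop (290,415) is just entering the second bend. I'll turn with it.

>>> {"name": "carry_out", "arguments": {"series": [{"ax":0,"ay":0,"az":2.2,"tx":-0.28,"ty":0.26,"tz":0,"gripper":0},{"ax":0,"ay":0,"az":6.8,"tx":-0.8,"ty":0.59,"tz":0,"gripper":0},{"ax":0,"ay":0,"az":11.4,"tx":-1.35,"ty":0.87,"tz":0,"gripper":0},{"ax":0,"ay":0,"az":16,"tx":-1.92,"ty":1.11,"tz":0,"gripper":0},{"ax":0,"ay":0,"az":20.6,"tx":-2.5,"ty":1.31,"tz":0,"gripper":0}]}}

```text
time: 14.08
eef_pos: [0.592, 0.2059, 0.2741]
eef_rot: [-1.726, -2.623, 0.004]
ft_force: [-0.2, 0.5, -3.7]
grip_width: 0.0102
```

```bash
python3 -c "
from plan import *
show([(s,60,.274,1.5) for s in (494,498,502,506,510,514,518,522,526,530,545)])"
```

```text
t 14.07 pos [0.592  0.2059 0.2741] yaw 113.3 tilt z [-0.003 -0.001 -1.   ] F [-0.2  0.5 -3.7] w 0.0102 q6 1.5
(494, 60, 0.274, 1.5) tx 0.03 ty -0.04 tz -0.01 az -0.3 world [0.592 0.205 0.274]
(498, 60, 0.274, 1.5) tx -0.57 ty 0.10 tz -0.01 az 4.3 world [0.586 0.207 0.274]
(502, 60, 0.274, 1.5) tx -1.17 ty 0.20 tz -0.01 az 8.9 world [0.58  0.208 0.274]
(506, 60, 0.274, 1.5) tx -1.79 ty 0.25 tz -0.01 az 13.5 world [0.574 0.208 0.274]
(510, 60, 0.274, 1.5) tx -2.41 ty 0.25 tz -0.01 az 18.1 world [0.568 0.208 0.274]
(514, 60, 0.274, 1.5) tx -3.02 ty 0.20 tz -0.01 az 22.6 world [0.562 0.208 0.274]
(518, 60, 0.274, 1.5) tx -3.63 ty 0.10 tz -0.01 az 27.2 world [0.556 0.207 0.274]
(522, 60, 0.274, 1.5) tx -4.23 ty -0.05 tz -0.01 az 31.8 world [0.55  0.205 0.274]
(526, 60, 0.274, 1.5) tx -4.82 ty -0.25 tz -0.01 az 36.4 world [0.544 0.203 0.274]
(530, 60, 0.274, 1.5) tx -5.28 ty -0.28 tz -0.01 az 38.8 world [0.539 0.203 0.274]
(545, 60, 0.274, 1.5) tx -6.61 ty 0.43 tz -0.01 az 38.8 world [0.526 0.21  0.274]
```

>>> {"name": "carry_out", "arguments": {"series": [{"ax":0,"ay":0,"az":4.3,"tx":-0.57,"ty":0.1,"tz":0,"gripper":0},{"ax":0,"ay":0,"az":8.9,"tx":-1.17,"ty":0.2,"tz":0,"gripper":0},{"ax":0,"ay":0,"az":13.5,"tx":-1.79,"ty":0.25,"tz":0,"gripper":0},{"ax":0,"ay":0,"az":18.1,"tx":-2.41,"ty":0.25,"tz":0,"gripper":0},{"ax":0,"ay":0,"az":22.6,"tx":-3.02,"ty":0.2,"tz":0,"gripper":0}]}}

```text
time: 14.7
eef_pos: [0.5614, 0.2076, 0.2741]
eef_rot: [-1.174, -2.913, 0.005]
ft_force: [-0.5, 0.1, -2.9]
grip_width: 0.0104
```

>>> {"name": "carry_out", "arguments": {"series": [{"ax":0,"ay":0,"az":4.6,"tx":-0.61,"ty":-0.1,"tz":0,"gripper":0},{"ax":0,"ay":0,"az":9.2,"tx":-1.21,"ty":-0.25,"tz":0,"gripper":0},{"ax":0,"ay":0,"az":13.8,"tx":-1.8,"ty":-0.45,"tz":0,"gripper":0},{"ax":0,"ay":0,"az":16.2,"tx":-2.26,"ty":-0.48,"tz":0,"gripper":0},{"ax":0,"ay":0,"az":16.2,"tx":-2.8,"ty":-0.2,"tz":0,"gripper":0}]}}

```text
time: 15.32
eef_pos: [0.5331, 0.2054, 0.2742]
eef_rot: [-0.751, -3.05, 0.005]
ft_force: [0.0, 0.1, -3.0]
grip_width: 0.0101
```

```bash
python3 -c "
from plan import *
show([(s,60,.274,1.5) for s in (536,545,560,575,585,593)])
s=snap('scene','s11')
cv2.imwrite('pics/s11c.png',cv2.resize(s['pixels'][150:400,330:580,::-1],None,fx=2.3,fy=2.3))"
```

```text
t 15.32 pos [0.5331 0.2054 0.2742] yaw 152.3 tilt z [-0.001 -0.003 -1.   ] F [ 0.   0.1 -3. ] w 0.0101 q6 0.85
(536, 60, 0.274, 1.5) tx 0.08 ty 0.05 tz -0.02 az -0.3 world [0.534 0.206 0.274]
(545, 60, 0.274, 1.5) tx -0.72 ty 0.47 tz -0.02 az -0.3 world [0.526 0.21  0.274]
(560, 60, 0.274, 1.5) tx -2.04 ty 1.18 tz -0.02 az -0.3 world [0.513 0.217 0.274]
(575, 60, 0.274, 1.5) tx -3.37 ty 1.88 tz -0.02 az -0.3 world [0.499 0.224 0.274]
(585, 60, 0.274, 1.5) tx -4.25 ty 2.35 tz -0.02 az -0.3 world [0.491 0.229 0.274]
(593, 60, 0.274, 1.5) tx -4.96 ty 2.72 tz -0.02 az -0.3 world [0.483 0.233 0.274]
```

View pics/s11c.png

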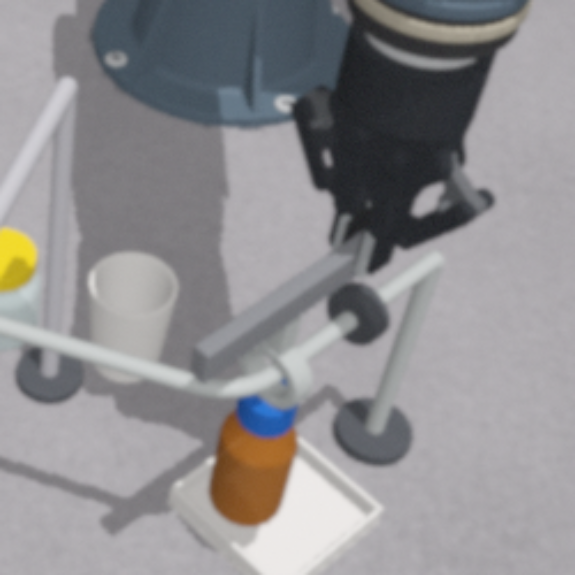

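>>> {"name": "carry_out", "arguments": {"series": [{"ax":0,"ay":0,"az":0,"tx":-0.7,"ty":0.4,"tz":0,"gripper":0},{"ax":0,"ay":0,"az":0,"tx":-1.5,"ty":0.86,"tz":0,"gripper":0},{"ax":0,"ay":0,"az":0,"tx":-2.2,"ty":1.25,"tz":0,"gripper":0},{"ax":0,"ay":0,"az":0,"tx":-2.8,"ty":1.58,"tz":0,"gripper":0},{"ax":0,"ay":0,"az":0,"tx":-3.2,"ty":1.8,"tz":0,"gripper":0}]}}

```text
time: 16.0
eef_pos: [0.5001, 0.2242, 0.2744]
eef_rot: [-0.751, -3.05, 0.004]
ft_force: [-0.3, 0.3, -2.7]
grip_width: 0.0099
```

>>> {"name": "carry_out", "arguments": {"series": [{"ax":0,"ay":0,"az":0,"tx":0,"ty":0,"tz":0,"gripper":0},{"ax":0,"ay":0,"az":0,"tx":0,"ty":0,"tz":-0.2,"gripper":0},{"ax":0,"ay":0,"az":0,"tx":0,"ty":0,"tz":-0.35,"gripper":0},{"ax":0,"ay":0,"az":0,"tx":0,"ty":0,"tz":-0.35,"gripper":0}]}}

```text
time: 16.5
eef_pos: [0.5002, 0.224, 0.2706]
eef_rot: [-0.752, -3.049, 0.005]
ft_force: [-0.3, 0.4, -2.6]
grip_width: 0.0099
```

```bash
python3 -c "
from plan import *
show([(s,60,.27,1.5) for s in (575,585,593)])
s=snap('scene','s12')
cv2.imwrite('pics/s12c.png',cv2.resize(s['pixels'][220:400,380:560,::-1],None,fx=3.2,fy=3.2))"
```

```text
t 16.5 pos [0.5002 0.224  0.2706] yaw 152.3 tilt z [-0.002 -0.003 -1.   ] F [-0.3  0.4 -2.6] w 0.0099 q6 0.91
(575, 60, 0.27, 1.5) tx -0.08 ty 0.02 tz -0.06 az -0.2 world [0.499 0.224 0.27 ]
(585, 60, 0.27, 1.5) tx -0.96 ty 0.49 tz -0.06 az -0.2 world [0.491 0.229 0.27 ]
(593, 60, 0.27, 1.5) tx -1.67 ty 0.86 tz -0.06 az -0.2 world [0.483 0.233 0.27 ]
```

View pics/s12c.png

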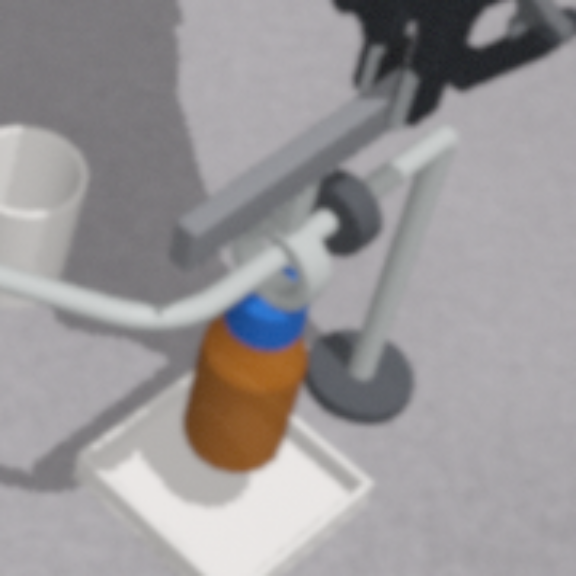

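The gap between ring (crop 300,262) and collar (350,213) is about 1.5–2 cm. I'll creep forward, watching the force.

>>> {"name": "carry_out", "arguments": {"series": [{"ax":0,"ay":0,"az":0,"tx":-0.2,"ty":0.1,"tz":-0.05,"gripper":0},{"ax":0,"ay":0,"az":0,"tx":-0.4,"ty":0.2,"tz":-0.1,"gripper":0},{"ax":0,"ay":0,"az":0,"tx":-0.6,"ty":0.3,"tz":-0.1,"gripper":0},{"ax":0,"ay":0,"az":0,"tx":-0.8,"ty":0.4,"tz":-0.1,"gripper":0},{"ax":0,"ay":0,"az":0,"tx":-0.9,"ty":0.46,"tz":-0.1,"gripper":0}]}}

```text
time: 17.18
eef_pos: [0.491, 0.2288, 0.2698]
eef_rot: [-0.751, -3.049, 0.005]
ft_force: [0.2, 0.1, -3.5]
grip_width: 0.01
```

>>> {"name": "carry_out", "arguments": {"series": [{"ax":0,"ay":0,"az":0,"tx":-0.09,"ty":0.05,"tz":0,"gripper":0},{"ax":0,"ay":0,"az":0,"tx":-0.18,"ty":0.1,"tz":0,"gripper":0},{"ax":0,"ay":0,"az":0,"tx":-0.27,"ty":0.14,"tz":0,"gripper":0}]}}

```text
time: 17.55
eef_pos: [0.4883, 0.2302, 0.2698]
eef_rot: [-0.751, -3.049, 0.005]
ft_force: [-0.7, -0.2, -3.2]
grip_width: 0.0104
```

```bash
python3 -c "
from plan import *
show([(s,60,.27,1.5) for s in (585,593)])
s=snap('scene','s13')
cv2.imwrite('pics/s13c.png',cv2.resize(s['pixels'][220:400,380:560,::-1],None,fx=3.2,fy=3.2))"
```

```text
t 17.55 pos [0.4883 0.2302 0.2698] yaw 152.3 tilt z [-0.002 -0.003 -1.   ] F [-0.7 -0.2 -3.2] w 0.0104 q6 0.92
(585, 60, 0.27, 1.5) tx 0.22 ty -0.13 tz 0.02 az -0.3 world [0.491 0.229 0.27 ]
(593, 60, 0.27, 1.5) tx -0.48 ty 0.24 tz 0.02 az -0.3 world [0.483 0.233 0.27 ]
```

View pics/s13c.png

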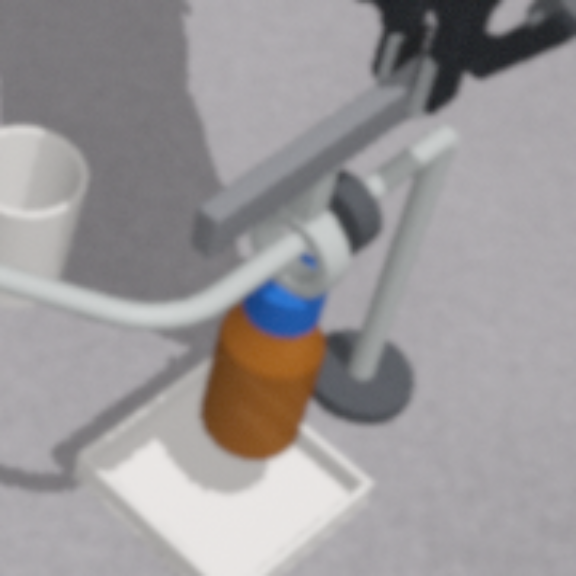

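>>> {"name": "carry_out", "arguments": {"series": [{"ax":0,"ay":0,"az":0,"tx":-0.09,"ty":0.05,"tz":-0.05,"gripper":0},{"ax":0,"ay":0,"az":0,"tx":-0.18,"ty":0.1,"tz":-0.05,"gripper":0},{"ax":0,"ay":0,"az":0,"tx":-0.26,"ty":0.14,"tz":-0.05,"gripper":0}]}}

```text
time: 17.98
eef_pos: [0.4857, 0.2316, 0.2694]
eef_rot: [-0.752, -3.05, 0.004]
ft_force: [1.2, -1.1, -1.4]
grip_width: 0.0101
```

>>> {"name": "carry_out", "arguments": {"series": [{"ax":0,"ay":0,"az":0,"tx":-0.09,"ty":0.05,"tz":0,"gripper":0},{"ax":0,"ay":0,"az":0,"tx":-0.13,"ty":0.07,"tz":0,"gripper":0}]}}

```text
time: 18.23
eef_pos: [0.4843, 0.2324, 0.2695]
eef_rot: [-0.751, -3.05, 0.004]
ft_force: [0.9, 0.5, -1.9]
grip_width: 0.0101
```

>>> {"name": "carry_out", "arguments": {"series": [{"ax":0,"ay":0,"az":0,"tx":-0.09,"ty":0.05,"tz":0,"gripper":0},{"ax":0,"ay":0,"az":0,"tx":-0.09,"ty":0.05,"tz":0,"gripper":0}]}}

```text
time: 18.48
eef_pos: [0.4833, 0.2329, 0.2695]
eef_rot: [-0.751, -3.05, 0.004]
ft_force: [-0.3, -0.6, -0.8]
grip_width: 0.0102
```

```bash
python3 -c "
from plan import *
show([(593,60,.27,1.5)]); print(bot.observe()['moment'])
s=snap('scene','s14')
cv2.imwrite('pics/s14c.png',cv2.resize(s['pixels'][250:330,440:520,::-1],None,fx=7,fy=7,interpolation=2))"
```

```text
t 18.48 pos [0.4833 0.2329 0.2695] yaw 152.3 tilt z [-0.001 -0.002 -1.   ] F [-0.3 -0.6 -0.8] w 0.0102 q6 0.93
(593, 60, 0.27, 1.5) tx 0.02 ty -0.03 tz 0.05 az -0.3 world [0.483 0.233 0.27 ]
[ 0.00451051  0.0250419  -0.05773956]
```

View pics/s14c.png

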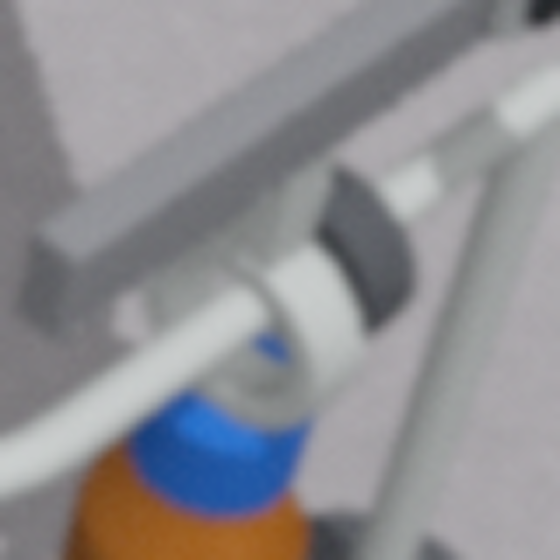

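>>> {"name": "carry_out", "arguments": {"series": [{"ax":0,"ay":0,"az":0,"tx":-0.09,"ty":0.05,"tz":0,"gripper":0},{"ax":0,"ay":0,"az":0,"tx":-0.09,"ty":0.05,"tz":0,"gripper":0}]}}

```text
time: 18.77
eef_pos: [0.4826, 0.2333, 0.2694]
eef_rot: [-0.752, -3.05, 0.005]
ft_force: [3.6, -1.8, -4.1]
grip_width: 0.0102
```

>>> {"name": "carry_out", "arguments": {"series": [{"ax":0,"ay":0,"az":0,"tx":-0.07,"ty":0.04,"tz":0,"gripper":0},{"ax":0,"ay":0,"az":0,"tx":-0.07,"ty":0.04,"tz":0,"gripper":0}]}}

```text
time: 19.02
eef_pos: [0.4825, 0.2335, 0.2693]
eef_rot: [0.752, 3.049, -0.005]
ft_force: [7.3, -3.2, -6.3]
grip_width: 0.0103
```

Contact felt: about 8 N back along the rail and the tool has stalled. I'll hold there to relax a little, then look before letting go.

>>> {"name": "carry_out", "arguments": {"series": [{"ax":0,"ay":0,"az":0,"tx":0,"ty":0,"tz":0,"gripper":0},{"ax":0,"ay":0,"az":0,"tx":0,"ty":0,"tz":0,"gripper":0}]}}

```text
time: 19.27
eef_pos: [0.4825, 0.2334, 0.2693]
eef_rot: [0.752, 3.049, -0.005]
ft_force: [3.6, -1.8, -3.0]
grip_width: 0.0103
```

```bash
python3 -c "
from plan import *
show([]); print(bot.observe()['moment'])
s=snap('scene','s15')
cv2.imwrite('pics/s15c.png',cv2.resize(s['pixels'][220:370,400:550,::-1],None,fx=3.9,fy=3.9,interpolation=2))"
```

```text
t 19.27 pos [0.4825 0.2334 0.2693] yaw 152.3 tilt z [ 0.    -0.004 -1.   ] F [ 3.6 -1.8 -3. ] w 0.0103 q6 0.94
[-0.31658869 -0.77202899 -0.11207511]
```

View pics/s15c.png

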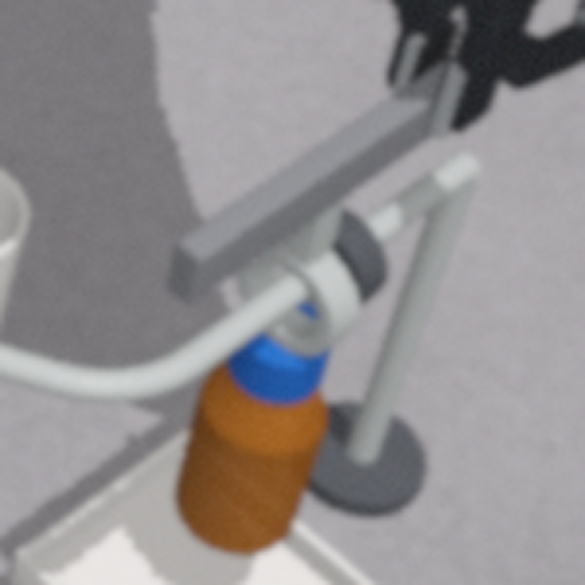

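The ring sits against the collar and the bottle is upright. Releasing.

>>> {"name": "carry_out", "arguments": {"series": [{"ax":0,"ay":0,"az":0,"tx":0,"ty":0,"tz":-0.03,"gripper":0},{"ax":0,"ay":0,"az":0,"tx":0,"ty":0,"tz":-0.03,"gripper":0.15},{"ax":0,"ay":0,"az":0,"tx":0,"ty":0,"tz":-0.03,"gripper":0.25},{"ax":0,"ay":0,"az":0,"tx":0,"ty":0,"tz":-0.03,"gripper":0.4},{"ax":0,"ay":0,"az":0,"tx":0,"ty":0,"tz":-0.03,"gripper":0.5}]}}

```text
time: 19.95
eef_pos: [0.4825, 0.2335, 0.269]
eef_rot: [0.752, 3.049, -0.005]
ft_force: [0.0, 0.6, 1.1]
grip_width: 0.0427
```

>>> {"name": "carry_out", "arguments": {"series": [{"ax":0,"ay":0,"az":0,"tx":0,"ty":0,"tz":0,"gripper":0.5},{"ax":0,"ay":0,"az":0,"tx":0,"ty":0,"tz":0,"gripper":0.5}]}}

```text
time: 20.2
eef_pos: [0.4825, 0.2335, 0.269]
eef_rot: [0.752, 3.049, -0.005]
ft_force: [0.4, -0.7, -0.2]
grip_width: 0.0425
```

```bash
python3 -c "
from plan import *
show([])
s=snap('scene','s16')
cv2.imwrite('pics/s16c.png',cv2.resize(s['pixels'][220:370,400:550,::-1],None,fx=3.9,fy=3.9,interpolation=2))"
```

```text
t 20.2 pos [0.4825 0.2335 0.269 ] yaw 152.3 tilt z [ 0.    -0.004 -1.   ] F [ 0.4 -0.7 -0.2] w 0.0425 q6 0.94
```

View pics/s16c.png

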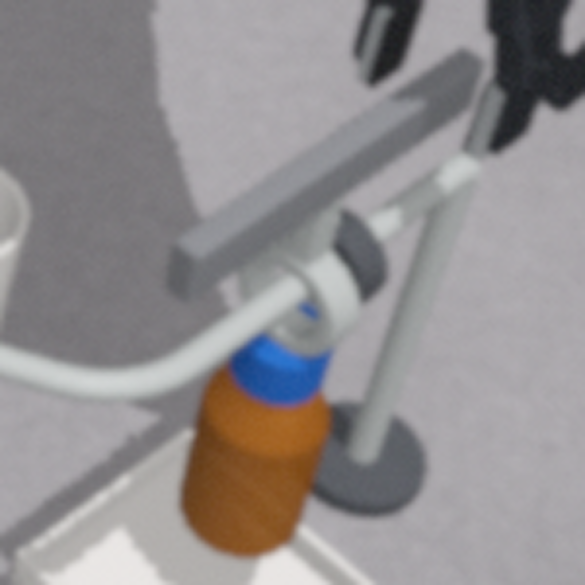

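Released: the handle is free between the fingers and the ring stays at the collar. I'll withdraw straight up.

>>> {"name": "carry_out", "arguments": {"series": [{"ax":0,"ay":0,"az":0,"tx":0,"ty":0,"tz":1,"gripper":0.5},{"ax":0,"ay":0,"az":0,"tx":0,"ty":0,"tz":3,"gripper":0.5},{"ax":0,"ay":0,"az":0,"tx":0,"ty":0,"tz":6,"gripper":0.5},{"ax":0,"ay":0,"az":0,"tx":0,"ty":0,"tz":9,"gripper":0.5},{"ax":0,"ay":0,"az":0,"tx":0,"ty":0,"tz":12,"gripper":0.5}]}}

```text
time: 20.88
eef_pos: [0.4823, 0.2334, 0.3907]
eef_rot: [0.752, 3.049, -0.005]
ft_force: [-0.3, 0.8, 0.1]
grip_width: 0.043
```

>>> {"name": "carry_out", "arguments": {"series": [{"ax":0,"ay":0,"az":0,"tx":-5,"ty":3,"tz":3,"gripper":0.5},{"ax":0,"ay":0,"az":0,"tx":-9,"ty":7,"tz":3,"gripper":0.5},{"ax":0,"ay":0,"az":0,"tx":-13,"ty":11,"tz":3,"gripper":0.5},{"ax":0,"ay":0,"az":0,"tx":-15,"ty":14,"tz":3,"gripper":0.5},{"ax":0,"ay":0,"az":0,"tx":-15,"ty":14,"tz":3,"gripper":0.5}]}}

```text
time: 21.5
eef_pos: [0.3308, 0.3749, 0.4212]
eef_rot: [0.747, 3.05, -0.004]
ft_force: [0.8, -0.1, -0.9]
grip_width: 0.043
```

```bash
python3 -c "
from plan import *
show([])
s=snap('scene','s17');t=snap('top','t17')
cv2.imwrite('pics/s17c.png',cv2.resize(s['pixels'][220:370,400:550,::-1],None,fx=3.9,fy=3.9,interpolation=2))"
```

```text
t 21.5 pos [0.3308 0.3749 0.4212] yaw 152.5 tilt z [ 0.001 -0.003 -1.   ] F [ 0.8 -0.1 -0.9] w 0.043 q6 1.33
```

View pics/s17c.png

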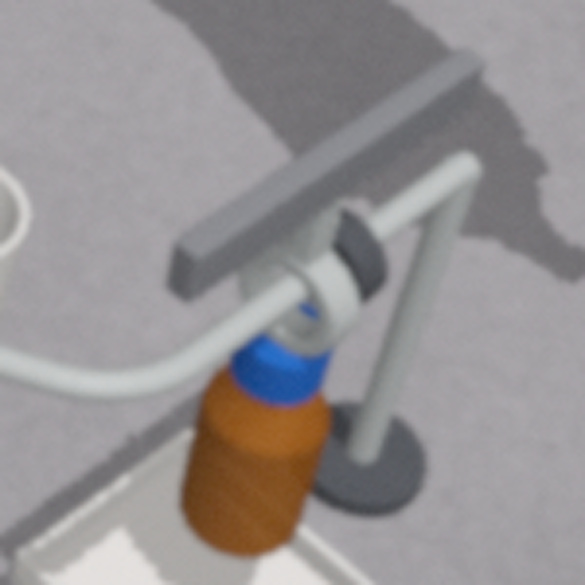

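View pics/t17.png

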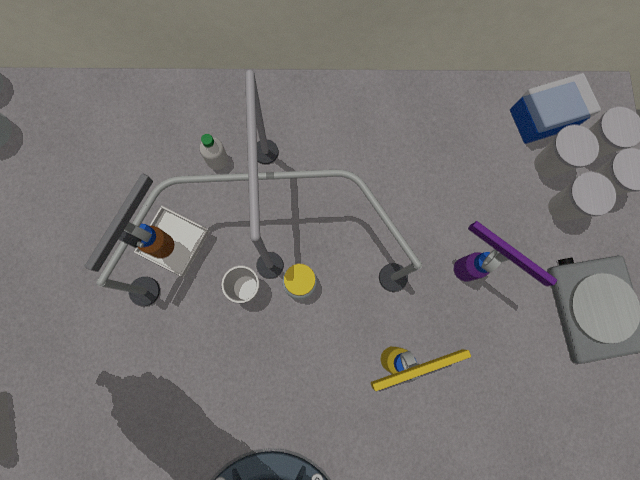

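View pics/s17.png

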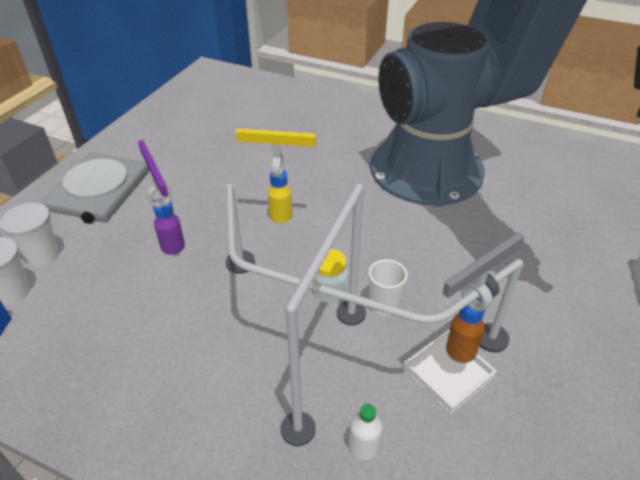

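Everything else is where it was, and the bottle hangs over the tray. One zoom to check the gap at the collar.

```bash
python3 -c "
from plan import *
t=load('t17');s=load('s17')
a=cv2.resize(t['pixels'][165:295,80:180,::-1],None,fx=4.5,fy=4.5,interpolation=2)
b=cv2.resize(s['pixels'][260:310,455:505,::-1],None,fx=7,fy=7,interpolation=2)
c=np.zeros((600,800,3),np.uint8);c[:585,:450]=a;c[:350,450:]=b;cv2.imwrite('pics/z17.png',c)"
```

```text
(no output)
```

View pics/z17.png

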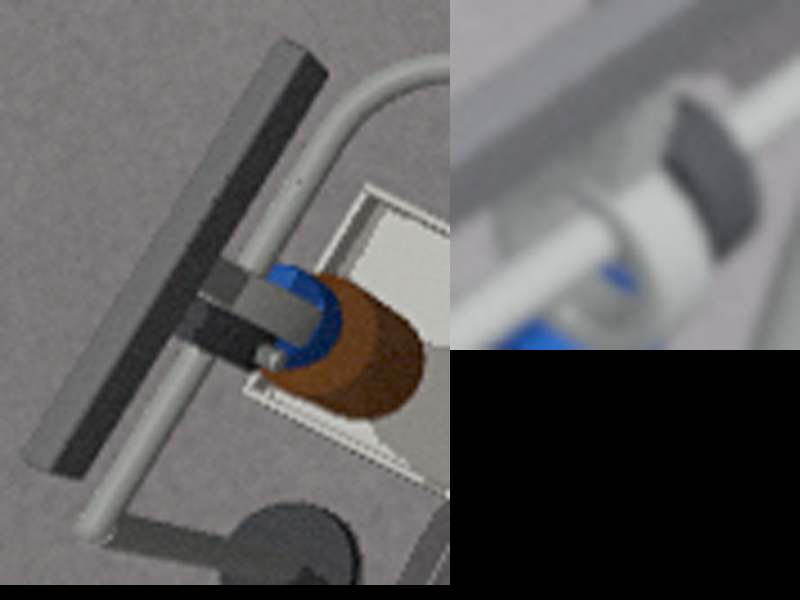

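The ring lies flush against the collar (zoom at 235,305) with no visible gap, and it is level. Handing in.

```bash
python3 -c "
from h import *
print(bot.close_job())"
```

```text
the job is handed in; nothing more can be done
None
```

The bottle now hangs upright over the white drain tray, with its ring against the stop collar. I let go and moved the gripper away before handing the job in, at about 21.5 s on the robot's clock.

**How it went:** I gripped the handle behind the stem and slid the bottle round the first bend, with the ring lifted a few millimetres off the rod. I then pushed the front of the handle under the cross-bar and let go. After regripping ahead of the stem, on the far side of the bar, I took it round the second bend and crept the last few millimetres to the stop.

**Contact with the stop:** the force built up to about 8 N in the readings, and the tool stopped moving where my measurements put the stop. I eased off to about 4 N before letting go.

**Last checks:** after I let go, both camera views showed the ring flush with the collar with no visible gap, and the bottle upright. By eye, the jar, beaker, vial and the other objects were where they started. Forces were read only at the end of each move; the highest overall was about 10 N, at the stop contact.

**Disagreements:** the two camera views differed by about 2.5 mm on the stop's position, and my rail measurement was off by up to about 2 mm on the first leg. I went by the felt contact instead. After the first grip closed, the tool stood 4 mm higher than I had commanded, and I allowed for that. No check failed.

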